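Free the stuck fitting carriage and blank off the flange

TASK

First push the stuck carriage with the blue flanged body by its red post until it breaks free and comes out from under the low shelf, and ease it fully up against the stop hidden at the end of its rail, without slamming it. Then draw the aluminium blanking cover out of its low rack by the tail until its knob is well clear, let it go on the open bench, take it again by the knob, and lower it gently (do not drop it) onto the blue flange so that it sits fully seated and level, let go. Leave the fittings and the tin around where they are, and the carriage home against its stop.

Things in the scene. Friction and masses are not known exactly. Their poses are not given: they have to be found in the camera images.
- rail: Fixed rail unit: dark base plate 170 x 420 mm with two steel rods along its y axis and a low teal-edged shelf over its +y part. Origin on the bench, straight under the centre of the blue body when the carriage is at its stop; z up. The carriage moves along the rail's -y, out from under the shelf.
- shelf_corner (a point): The near, open-end corner of that low shelf's top (rail x -86, y +79 mm), 171 mm above the bench; axes as the rail's. The shelf runs from here 176 mm along +x and 256 mm along +y, underside 149 mm high, with pipe nipples on top up to 250 mm high, starting 55 mm in from both edges. Teal posts at rail (100, 100), (100, 325), (-75, 325) mm.
- carriage (a joint): Travel of the carriage along the rail's -y axis, m. It starts under the shelf between 0 and 0.045; the hidden stop is at 0.180. Up to about 0.070 it is gummed up and takes 12 to 15 N to move; there it breaks free with a small lurch and then takes about 3 N. It stays where it is left.
- post_top (a point): Centre of the top of the red push post on the carriage, 120 mm above the bench; axes as the rail's. The post is 30 mm (x) by 16 mm (y), upright, on an arm (top 50 mm above the bench) that sticks out from the carriage so that the post is 170 mm from the blue body towards -x. Push on its +y face, towards -y.
- flange_mouth (a point): Centre of the mouth of the blue flanged body fixed on the carriage, in the plane of its flat rim, 130 mm above the bench; z up. Bore 88 mm, flange 132 mm outside diameter.
- rack: Fixed low rack with teal side walls (170 mm apart inside) and a wooden roof, open at its -x front; the cover lies inside on the bench. Origin on the bench at its middle, z up. Roof: x -36 to +85 mm, y -95 to +95 mm, underside 72 mm and top 90 mm high; galvanised tees on it, up to 165 mm high, over x +5 to +75.
- cover: Loose aluminium cover, about 0.4 kg, on its spigot in the rack, tail sticking out of the front. Origin: centre of the spigot's underside; z up. Spigot 74 mm diameter, z 0 to 7 mm; disc 116 mm, z 7 to 17, rests on the rim with the spigot in the bore; flat tail 20 mm wide, z 7 to 17, along -x to x -150 mm; black knob on the axis, 26 mm diameter, z 25 to 51.
- nipple: Bystander: pipe nipple standing upright, brown with bright ends, 42 mm diameter, 85 mm high; origin at the centre of its underside.
- tee: Bystander: galvanised tee standing upright, 50 mm diameter, 75 mm high, branch to its -x; origin at the centre of its underside.
- flange: Bystander: dark ring flange lying flat, 84 mm diameter, 16 mm high; origin at the centre of its underside.
- tin: Bystander: green tin, 64 mm diameter, 75 mm high; origin at the centre of its underside.
- coupling: Bystander: galvanised sleeve standing upright, 56 mm diameter, 45 mm high; origin at the centre of its underside.
Not all that is in view belongs to the job. Leave any brown or orange look-alike of the cover alone.

How it is judged:
By the outcome, as a careful person would: the job done as asked, in the order asked, and still so for the second after the job is handed in, with the robot touching nothing.
It also fails if it takes over 67 s, if anything falls off the work surface, if the arm or the gripper's body presses on something with over 40 N, if the wrist force passes 120 N, or if a joint passes its speed limit or range.

ROBOT

A 6-joint arm with a two-finger parallel gripper is mounted at the origin on the work surface. World frame = base frame: x ahead of the robot, y to its left, z up, the work surface at z = 0. Lengths are in mm, angles in rad, forces in N, time in s.
With the tool pointing down it reaches from about 350 to 775 mm from the base axis. Payload 7.3 kg.
Tool frame: the origin (TCP) lies midway between the tips of the shut fingers; the grasp point (between the pads) lies 19 mm behind it (grasp_offset is the z of the grasp point in the tool frame, in mm); z points along the fingers, y is the direction in which the jaws open and shut (so a half turn about z gives the same grasp; the last joint's range is limited). The gripper opens to 92 mm and grips with 3 to 60 N. Pads are 19 mm wide; open, the fingers measure 130 mm over their backs; the gripper's body (75 mm by 190 mm) begins 47 mm behind the grasp point.
Start: joints at [-1.368, 0.342, 1.524, -0, 1.275, -0.146], TCP at [179.452, -493.398, 226.741] pointing down, gripper open.
Joint ranges: [-2.53, 2.53], [-0.77, 2.02], [0.04, 2.7], [-1, 4.14], [0.28, 2.66], [-3.11, 3.11]. Speed limits (rad/s): [2.57, 2.57, 3.14, 3.14, 3.14, 3.14].

INTERFACE

Orientations are given as [roll, pitch, yaw] about the fixed x, y, z axes, in that order (R = Rz(yaw) Ry(pitch) Rx(roll)).
In Python, from plant import get_obs, capture, camera_model, close_job, boxes_of, regions_of, place_of, grasp_offset gives the robot as it stands. The module is installed in compiled form; this text tells all that it offers.
- The arm moves only by the tool send_rows, never from a script. Its argument "targets" is a list that holds one entry, the list of rows, each a list of 7 numbers: the turn, a rotation vector about the tool's x, y, z in degrees, then the shift along the tool's x, y, z in mm, then the closure, from -1 (fully open) to 1 (shut). A call has 1 to 5 rows; each row is the pose to reach, as a shift and turn from the pose commanded when the call began, along the tool's axes at that moment; what a row does not reach only later rows make up. A row lasts 1/12 s, in which the tool goes at most 41.7 mm and 7.16 degrees, less where a joint would pass 70% of its speed; a pose out of reach is approached as far as the arm can. A call with a gripper value outside its range is refused whole. The fingers move at their own pace and stop on an object; the grip force is fixed at half the most. Time passes only in rows, so rows that repeat a pose let the fingers close. It gives the time, the measured TCP pose, the force and the opening at its end, in the units of the state.
- get_obs(): the state, without advancing time (a new reading comes with each control period).
- capture(name): name is "side" or "top"; returns the picture (400x640x3 uint8, red, green, blue); there is no depth.
- camera_model(name): a dict with "K" (3x3 intrinsics, pixels), "k1" (the pictures are not rectified: a ray, as slopes to the right and down, at radius r is drawn at 1 + k1 r^2 times it, then the intrinsics apply), "world_to_cam" (4x4, takes a point from world to camera coordinates). Camera axes: x right, y up, looking along -z (the intrinsics and any distortion apply to the point x, -y, -z); pixel columns grow to the right and rows downward; lengths in mm; the calibration is good to about 2 mm. A picture is of the moment at which its call begins. camera_model takes no time and is no camera call.
- close_job(): hands the job in, once; it reports no verdict.
Trained networks look in the newest picture that a camera, given by its name, has taken for a name from the list of things; names that differ only in an ending like _2 or _b are one class to them, and where a whole thing is asked for, a point or a joint stands for the part that bears it (a point fixed in the world has none). Each returns a list of dicts, best first, with "conf" (0 to 1); they miss things now and then, are a little off and sometimes report something else, mostly with a low value. They report only what shows in the picture. A call takes as long as a camera call. They do not tell look-alikes from the thing itself.
- boxes_of(label, camera): "location" ([row, column] in pixels, amid what is visible of it).
- regions_of(label, camera): "region" (400x640 bool, what is visible of it) and "location" ([row, column] in pixels, amid what is visible of it).
- place_of(label, camera): "location" ([row, column] in pixels: a listed point, or the origin of a listed thing).
The state is a dict: "time": time; "joint_positions": joint angles; "dq": joint speeds; "tau": joint torques, N m; "tool_pos": TCP position; "tcp_rot": TCP orientation; "contact_force": force on the tool from outside, world axes, zero at the start; "moment": the same for the moment, N m; "grip_width": finger opening in mm.
Only numpy, scipy, OpenCV 4.12 (cv2) and the standard library are available. Lean on these libraries where they do the work, as an engineer would, in place of code of your own. Each camera call takes 0.05 s, during which the arm holds its last target.

## Working session

There is one attempt and no reset: what is moved stays moved. The work goes in short steps, Python scripts to look and compute and a tool call to move; the robot and the scene stay as the last step left them, time stands still between calls to the robot, and variables do not carry over. Pictures are saved under pics/ and viewed, and the job is handed in when it is done.

Besides the shell and the picture viewer there is one more tool, called after "Emit:" as name([rows], argument=value, ...), one row to a line, values as JSON. send_rows: Moves the arm, as the interface text tells. Its arguments: {"type":"object","properties":{"targets":{"type":"array","items":{"type":"array","items":{"type":"array","items":{"type":"number"}}}}},"required":["targets"]}

```bash
mkdir -p pics
python3 - <<'E'
from plant import *
import cv2,numpy as np
print(get_obs()); print(grasp_offset() if callable(grasp_offset) else grasp_offset)
for c in("side","top"):
    im=capture(c); cv2.imwrite(f"pics/{c}0.png",im[:,:,::-1]); np.save(f"pics/{c}0.npy",im); print(c,camera_model(c))
E
```

```text
{'time': 0.0, 'joint_positions': array([-1.36802734e+00,  3.42753939e-01,  1.52502430e+00, -9.85156024e-07,
        1.27538717e+00, -1.46028181e-01]), 'dq': array([ 1.85239242e-03,  5.48145759e-04,  9.44475159e-05, -2.99762228e-04,
        8.75591442e-04,  1.40260143e-03]), 'tau': array([-5.68769046e-04, -4.31238949e+01, -2.44221997e+01,  7.17423437e-02,
        5.59775520e-02, -1.06449822e-04]), 'tool_pos': array([ 179.35184136, -492.98114578,  226.02621808]), 'tcp_rot': array([-3.14003650e+00, -2.27919190e-04,  3.48797283e-01]), 'contact_force': array([1.11587614, 0.38731198, 0.15582019]), 'moment': array([ 0.00931735, -0.00242288, -0.01761673]), 'grip_width': 91.54019851215092}
-18.8
side {'K': array([[453.8478487 ,   0.        , 327.00280752],
       [  0.        , 453.8478487 , 200.51442204],
       [  0.        ,   0.        ,   1.        ]]), 'k1': -0.05337799400223413, 'world_to_cam': array([[-9.69608091e-01, -2.44508392e-01,  8.70613788e-03,
         4.58012014e+02],
       [ 1.95434422e-01, -7.52614087e-01,  6.28790445e-01,
        -1.70355391e+02],
       [-1.47192179e-01,  6.11381781e-01,  7.77526064e-01,
        -1.37178170e+03],
       [ 0.00000000e+00,  0.00000000e+00,  0.00000000e+00,
         1.00000000e+00]])}
top {'K': array([[378.75398866,   0.        , 326.57075698],
       [  0.        , 378.75398866, 196.61811617],
       [  0.        ,   0.        ,   1.        ]]), 'k1': -0.08435955583220078, 'world_to_cam': array([[-3.76218929e-03, -9.99968596e-01, -6.97520136e-03,
         1.78486589e+00],
       [ 9.96011204e-01, -4.36895843e-03,  8.91212338e-02,
        -4.82174492e+02],
       [-8.91489093e-02, -6.61208775e-03,  9.95996362e-01,
        -1.23221206e+03],
       [ 0.00000000e+00,  0.00000000e+00,  0.00000000e+00,
         1.00000000e+00]])}
```

View pics/side0.png

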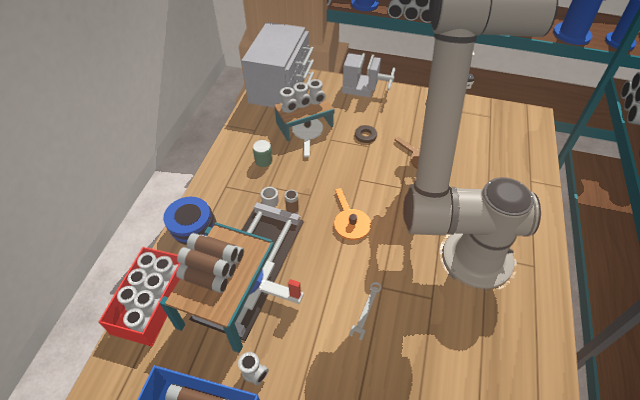

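View pics/top0.png

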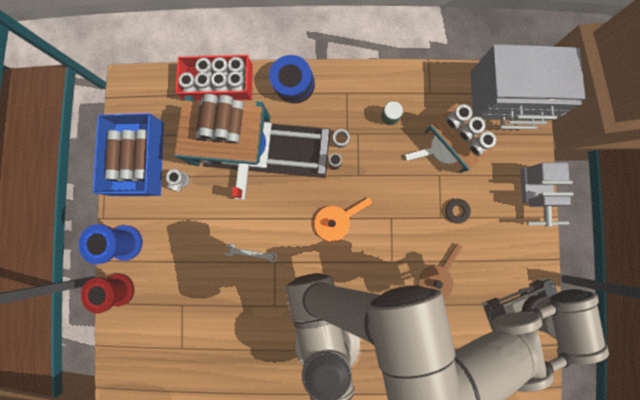

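Side view: the rack with the aluminium cover is at about (308,125) and the carriage arm with the red post at (294,290). Top view: the aluminium cover's tail is at (415,155), the orange look-alike at (332,222), the brown look-alike at (437,280), the red post at (237,190) and the rail at (270,148).

```bash
cat > h.py <<'E'
from plant import *
import cv2,numpy as np
from scipy.spatial.transform import Rotation as R
def cam(c):
    m=camera_model(c); return np.array(m["K"]),m["k1"],np.array(m["world_to_cam"])
def proj(c,P):
    K,k,T=cam(c); P=np.atleast_2d(P); q=P@T[:3,:3].T+T[:3,3]
    s=np.c_[q[:,0]/-q[:,2],-q[:,1]/-q[:,2]]; r2=(s**2).sum(1,keepdims=True); s=s*(1+k*r2)
    return np.c_[K[0,0]*s[:,0]+K[0,2],K[1,1]*s[:,1]+K[1,2]]  # col,row
def ray(c,col,row):
    K,k,T=cam(c); d=np.array([(col-K[0,2])/K[0,0],(row-K[1,2])/K[1,1]]); s=d.copy()
    for _ in range(20): s=d/(1+k*(s@s))
    v=np.array([s[0],-s[1],-1.]); Rm=T[:3,:3]; o=-Rm.T@T[:3,3]; return o,Rm.T@v
def atz(c,col,row,z):
    o,d=ray(c,col,row); return o+d*(z-o[2])/d[2]
def tri(pts): # list of (cam,col,row)
    A=np.zeros((3,3));b=np.zeros(3);L=[]
    for c,u,v in pts:
        o,d=ray(c,u,v); d/=np.linalg.norm(d); M=np.eye(3)-np.outer(d,d);A+=M;b+=M@o;L.append((o,M))
    p=np.linalg.solve(A,b); return p,[round(float(np.linalg.norm(M@(p-o))),1) for o,M in L]
E
python3 - <<'E'
from h import *
Z=dict(rail=0,shelf_corner=171,post_top=120,flange_mouth=130,rack=0,cover=0,nipple=0,tee=0,flange=0,tin=0,coupling=0)
for n,z in Z.items():
    B={}
    for c in("side","top"):
        for d in place_of(n,c)[:3]:
            r,q=d["location"]; print(n,c,round(d["conf"],2),"px",round(q,1),round(r,1),atz(c,q,r,z).round(0))
            B.setdefault(c,(c,q,r))
    if len(B)==2: p,e=tri(list(B.values())); print("   tri",p.round(0),e)
E
```

```text
rail side 0.64 px 263.4 241.1 [648. 109.   0.]
rail top 0.61 px 290.8 149.0 [648. 122.   0.]
rail top 0.51 px 339.8 140.4 [677. -46.   0.]
   tri [643. 120.  18.] [1.0, 1.0]
shelf_corner side 0.58 px 275.4 239.5 [564. 200. 171.]
shelf_corner top 0.89 px 259.8 165.4 [562. 195. 171.]
   tri [564. 197. 165.] [1.4, 1.4]
post_top side 0.89 px 294.6 282.0 [489. 282. 120.]
post_top side 0.17 px 261.7 160.7 [ 717. -109.  120.]
post_top top 0.71 px 449.2 145.8 [ 630. -383.  120.]
post_top top 0.55 px 234.2 188.7 [499. 283. 120.]
   tri [ 1264. -1430. -3157.] [106.1, 106.1]
rack side 0.8 px 305.0 128.5 [ 664. -418.    0.]
rack top 0.98 px 448.8 145.3 [ 659. -421.    0.]
   tri [ 663. -422.   -4.] [2.5, 2.5]
cover side 0.81 px 307.1 131.9 [ 651. -402.    0.]
cover side 0.71 px 425.2 162.1 [ 200. -357.    0.]
cover side 0.63 px 350.8 228.3 [396.  -7.   0.]
cover top 0.91 px 435.6 282.3 [ 196. -362.    0.]
cover top 0.68 px 445.2 149.0 [ 646. -408.    0.]
cover top 0.6 px 329.9 222.0 [399. -11.   0.]
   tri [ 401. -160.  361.] [179.3, 179.3]
nipple side 0.52 px 290.3 213.4 [599. -15.   0.]
nipple top 0.58 px 333.7 161.2 [605. -25.   0.]
   tri [605. -25. -14.] [2.3, 2.3]
tee side 0.84 px 253.5 373.1 [540. 499.   0.]
tee top 0.72 px 182.4 181.1 [540. 495.   0.]
   tri [541. 497.  -6.] [0.4, 0.4]
flange side 0.7 px 366.5 132.9 [ 433. -454.    0.]
flange side 0.63 px 304.6 129.7 [ 664. -411.    0.]
flange top 0.8 px 458.5 212.8 [ 427. -446.    0.]
   tri [ 429. -442.   11.] [2.3, 2.3]
tin side 0.85 px 261.1 158.6 [ 773. -225.    0.]
tin top 0.7 px 389.6 119.7 [ 749. -218.    0.]
   tri [ 757. -215.   10.] [10.5, 10.5]
coupling side 0.67 px 269.4 198.5 [684. -58.   0.]
coupling side 0.47 px 305.8 126.3 [ 665. -431.    0.]
coupling top 0.58 px 338.9 138.5 [684. -43.   0.]
   tri [678. -42.  20.] [0.6, 0.6]
```

Run:
```python
import cv2
a=cv2.imread("pics/top0.png"); b=cv2.imread("pics/side0.png")
cv2.imwrite("pics/c1.png",cv2.resize(a[90:210,165:365],None,fx=4,fy=4,interpolation=cv2.INTER_CUBIC))
cv2.imwrite("pics/c2.png",cv2.resize(a[90:190,385:525],None,fx=5,fy=5,interpolation=cv2.INTER_CUBIC))
cv2.imwrite("pics/c3.png",cv2.resize(b[170:350,150:330],None,fx=3.3,fy=3.3,interpolation=cv2.INTER_CUBIC))
```

```text
(no output)
```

View pics/c1.png

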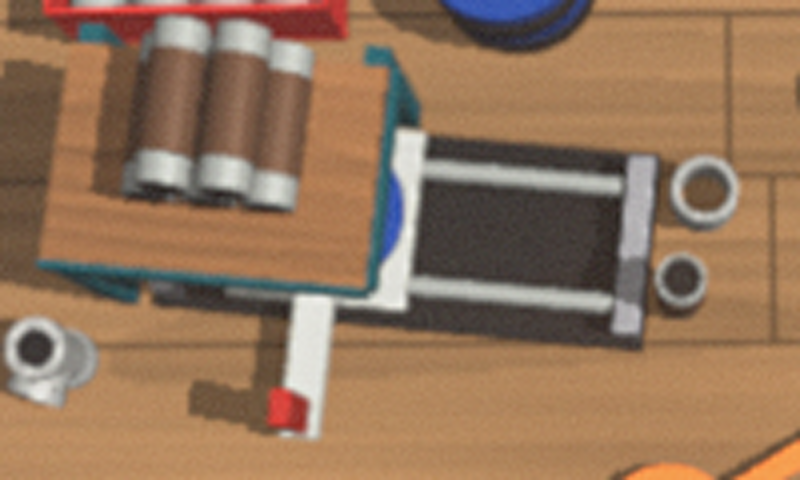

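View pics/c2.png

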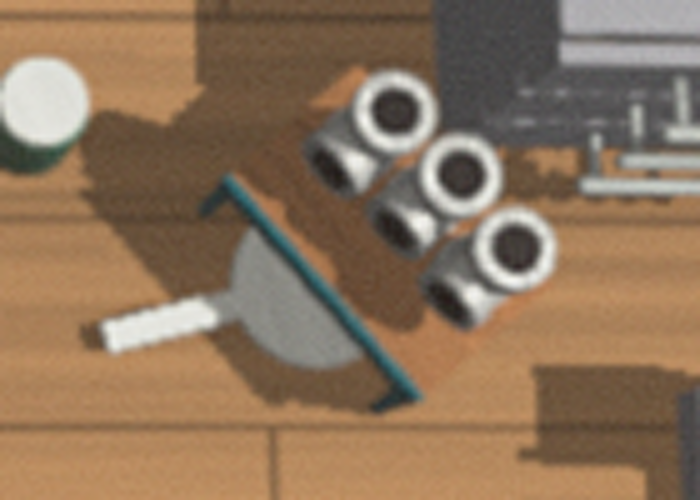

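View pics/c3.png

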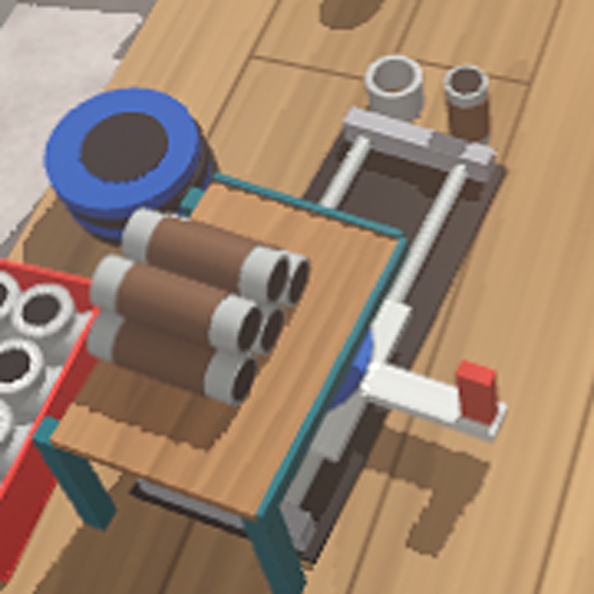

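Run:
```python
from h import *
from scipy.optimize import least_squares
t=lambda x,y,ox,oy,s:(ox+x/s,oy+y/s)
# rail fit
pts=[("top",*t(376,290,165,90,4),(-86,79,171)),("top",*t(42,264,165,90,4),(-86,335,171)),("top",*t(391,66,165,90,4),(90,79,171)),
("side",*t(402,237,150,170,3.3),(-86,79,171)),("side",*t(262,514,150,170,3.3),(-86,335,171)),("side",*t(215,178,150,170,3.3),(90,79,171)),("side",*t(48,438,150,170,3.3),(90,335,171))]
def f(p,full=False):
    c,s=np.cos(p[2]),np.sin(p[2]); r=[]
    for cm,u,v,(x,y,z) in pts: r.append((proj(cm,[p[0]+c*x-s*y,p[1]+s*x+c*y,z])[0]-(u,v)))
    return np.array(r).round(2) if full else np.ravel(r)
S=least_squares(f,[646,118,0],loss="soft_l1"); print("rail",S.x,np.degrees(S.x[2])); print(f(S.x,True))
for n,(u,v) in dict(baseA=(640,348),baseB=(657,150)).items(): print(n,atz("top",*t(u,v,165,90,4),5).round(0))
pts2=[("top",*t(228,176,385,90,5)),("top",*t(420,397,385,90,5))]
a,b=[atz(*p,90) for p in pts2]; print("rack front",a,b,np.linalg.norm(a-b)); d=(a-b)/np.linalg.norm(a-b); th=np.arctan2(-d[0],d[1]);
print("yaw",np.degrees(th),"or", (a+b)/2)
yax=np.array([-np.sin(th),np.cos(th)]);xax=np.array([np.cos(th),np.sin(th)])
print("rack o",((a+b)/2)[:2]+36*xax, xax)
for u,v in [(100,325),(108,352),(212,298),(222,325)]: print("tail",atz("top",*t(u,v,385,90,5),17))
for c in("top","side"):
  for d in regions_of("cover",c):
    m=d["region"]; print(c,d["conf"],d["location"],m.sum())
  for d in regions_of("post_top",c):
    m=d["region"]; ys,xs=np.where(m);print("post/carriage",c,d["conf"],d["location"],m.sum(),xs.min(),xs.max(),ys.min(),ys.max())
```

```text
rail [ 6.47815235e+02  1.16286724e+02 -8.76327310e-02] -5.020985630918669
[[-1.57  0.59]
 [-2.16  0.51]
 [ 0.8  -0.98]
 [ 1.57 -1.96]
 [ 0.28  0.41]
 [-1.04 -2.1 ]
 [-0.49 -0.09]]
baseA [550.   5.   5.]
baseB [721. -10.   5.]
rack front [ 704.55588607 -335.15260258   90.        ] [ 560.99187189 -454.05357003   90.        ] 186.40833196936785
yaw -50.36814961318037 or [ 632.77387898 -394.60308631   90.        ]
rack o [ 655.73655872 -422.32880251] [ 0.63785222 -0.77015878]
tail [ 622.07838545 -264.68926802   17.        ]
tail [ 603.63254507 -269.62288661   17.        ]
tail [ 640.5688592  -341.39560776   17.        ]
tail [ 622.03084056 -347.60450315   17.        ]
top 0.76 [219.4, 329.7] 1173
top 0.69 [155.6, 434.8] 555
top 0.68 [273.7, 440.0] 997
top 0.35 [141.4, 243.7] 9438
post/carriage top 0.61 [164.2, 250.1] 697 224 270 123 199
side 0.89 [131.0, 307.2] 607
side 0.78 [219.5, 350.8] 1047
side 0.69 [150.0, 413.8] 273
post/carriage side 0.86 [288.0, 271.2] 1117 245 302 262 309
```

```bash
cat >> h.py <<'E'
def go(pos,yaw_deg,base=None):
    """tool-frame shift & rotvec(deg) from current measured pose to target pos, tool down with yaw"""
    o=get_obs(); p=o["tool_pos"]; Rc=R.from_euler("xyz",o["tcp_rot"]); Rt=R.from_euler("xyz",[180,0,yaw_deg],degrees=True)
    print("t",round(o["time"],2),"pos",p.round(1),"rpy",np.degrees(o["tcp_rot"]).round(1),"q",o["joint_positions"].round(2),"F",o["contact_force"].round(1),"w",round(o["grip_width"],1))
    print("turn",np.degrees((Rc.inv()*Rt).as_rotvec()).round(1),"shift",Rc.inv().apply(np.array(pos)-p).round(1))
E
python3 - <<'E'
from h import *
print(tri([("top",237,192.2),("side",294.8,284.5)]), atz("top",237,192.2,120),atz("side",294.8,284.5,120))
for c in ("top","side"):
    im=np.load(f"pics/{c}0.npy").astype(int); m=(im[...,0]>120)&(im[...,1]<70)&(im[...,2]<70)
    m[:, :200]=0; m[:,320:]=0; m[:150]=0
    n,l,s,ce=cv2.connectedComponentsWithStats(m.astype(np.uint8)); print(c,s[1:],ce[1:])
a=np.radians(-5.02); X=np.array([np.cos(a),np.sin(a)]);Y=np.array([-np.sin(a),np.cos(a)]);O=np.array([647,116.3])
print([ (s,O-170*X+(180-s)*Y) for s in(20,27,180)])
go([430,-200,226],-5)
E
```

```text
(array([490.37819228, 279.20670018, 100.10701459]), [0.1, 0.1]) [488.19870938 274.29349164 120.        ] [486.52283748 289.3188157  120.        ]
top [[232 187   9  10  59]] [[236.37288136 192.44067797]]
side [[289 284  11  14 115]
 [299 285   1   1   1]] [[294.17391304 290.80869565]
 [299.         285.        ]]
[(20, array([491.65263956, 290.56186504])), (27, array([491.04011524, 283.58871554])), (180, array([477.65208357, 131.17559075]))]
t 1.4 pos [ 179.5 -493.4  226.7] rpy [180.   0.  20.] q [-1.37  0.34  1.52  0.    1.28 -0.15] F [-0.3 -0.4 -0.9] w 91.4
turn [ 0. -0. 25.] shift [ 335.7 -190.1    0.7]
```

Candidates for the cover: aluminium in the rack at top (437,152), orange on the open bench at (332,222), brown at (437,280). I choose the aluminium one in the rack, confirmed in the close crop. The post is at roughly (491,283) and the rail yaw is -5°. I'll straddle the post with the open fingers.

Emit:
send_rows([
  [[0, 0, 5, 68, -38, 0, -1], [0, 0, 10, 136, -76, 0, -1], [0, 0, 15, 204, -114, 0, -1], [0, 0, 20, 270, -152, 0, -1], [0, 0, 25, 336, -190, 0, -1]],
])

```text
time: 1.82
tool_pos: [316.0, -333.8, 226.9]
tcp_rot: [3.141, -0.0, -0.093]
contact_force: [0.7, -1.1, 0.6]
grip_width: 91.4
```

```bash
python3 -c "
from h import *
go([430,-200,226],-5);go([489,285,226],-5)"
```

```text
t 1.82 pos [ 316.  -333.8  226.9] rpy [180.   -0.   -5.3] q [-0.98  0.22  1.69  0.    1.23  0.68] F [ 0.7 -1.1  0.6] w 91.4
turn [ 0.  -0.  -0.3] shift [ 101.1 -143.8    0.9]
t 1.82 pos [ 316.  -333.8  226.9] rpy [180.   -0.   -5.3] q [-0.98  0.22  1.69  0.    1.23  0.68] F [ 0.7 -1.1  0.6] w 91.4
turn [ 0.  -0.  -0.3] shift [ 115.  -632.2    0.7]
```

Emit:
send_rows([
  [[0, 0, 0, 100, -144, 0, -1], [0, 0, 0, 100, -144, 0, -1], [0, 0, 0, 100, -144, 0, -1], [0, 0, 0, 100, -144, 0, -1], [0, 0, 0, 105, -190, 0, -1]],
])

```text
time: 2.23
tool_pos: [435.7, -166.3, 226.9]
tcp_rot: [3.141, -0.002, -0.088]
contact_force: [0.3, 0.9, 0.0]
grip_width: 92.2
```

Emit:
send_rows([
  [[0, 0, 0, 10, -205, 0, -1], [0, 0, 0, 10, -205, 0, -1], [0, 0, 0, 10, -205, 0, -1], [0, 0, 0, 10, -205, 0, -1], [0, 0, 0, 10, -205, 0, -1]],
])

```text
time: 2.65
tool_pos: [460.9, 38.5, 226.9]
tcp_rot: [-3.141, -0.001, -0.087]
contact_force: [0.4, -0.1, -0.4]
grip_width: 91.9
```

```bash
python3 -c "
from h import *
go([489,285,226],-5)"
```

```text
t 2.65 pos [460.9  38.5 226.9] rpy [-180.   -0.   -5.] q [-0.08  0.23  1.69  0.    1.23  1.58] F [ 0.4 -0.1 -0.4] w 91.9
turn [-0. -0.  0.] shift [   6.6 -248.     1. ]
```

Emit:
send_rows([
  [[0, 0, 0, 5, -248, 0, -1], [0, 0, 0, 5, -248, 0, -1], [0, 0, 0, 5, -248, 0, -1], [0, 0, 0, 5, -248, 0, -1], [0, 0, 0, 5, -248, 0, -1]],
])

```text
time: 3.07
tool_pos: [483.1, 245.5, 226.8]
tcp_rot: [-3.142, -0.0, -0.087]
contact_force: [1.5, -1.2, 0.3]
grip_width: 91.9
```

Emit:
send_rows([
  [[0, 0, 0, 0, -39, 0, -1], [0, 0, 0, 0, -39, 0, -1], [0, 0, 0, 0, -39, 0, -1], [0, 0, 0, 0, -39, 0, -1]],
])

```text
time: 3.4
tool_pos: [486.5, 281.8, 226.3]
tcp_rot: [3.141, 0.001, -0.087]
contact_force: [-0.6, -0.7, 0.4]
grip_width: 91.8
```

Run:
```python
from h import *
im=capture("side"); cv2.imwrite("pics/s1.png",cv2.resize(im[150:350,180:440,::-1],None,fx=3,fy=3)); 
im=capture("top"); cv2.imwrite("pics/t1.png",cv2.resize(im[100:250,160:360,::-1],None,fx=4,fy=4)); 
go([489,285,80],-5)
```

```text
t 3.5 pos [486.9 280.9 226.7] rpy [180.    0.   -5.1] q [ 0.39  0.41  1.42 -0.    1.31  2.05] F [-0.5 -0.1 -0.1] w 91.8
turn [ 0.   0.  -0.1] shift [  1.8  -4.3 146.7]
```

View pics/s1.png

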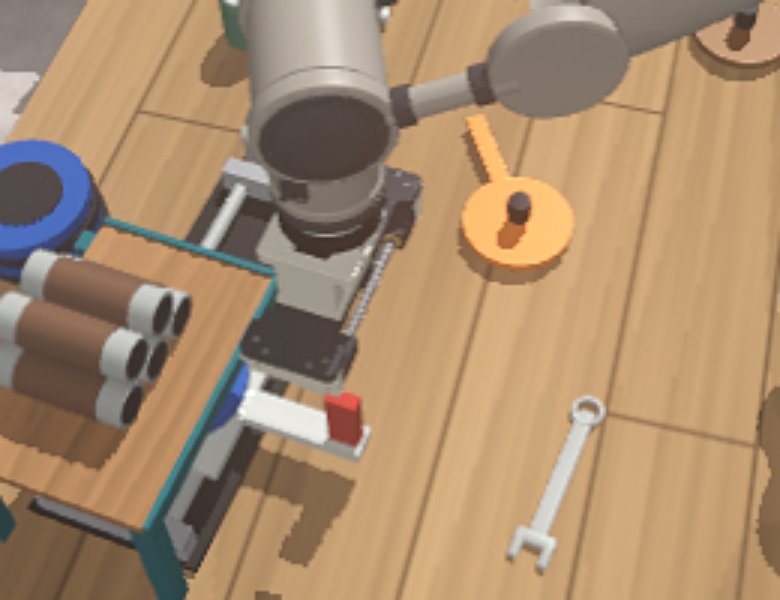

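View pics/t1.png

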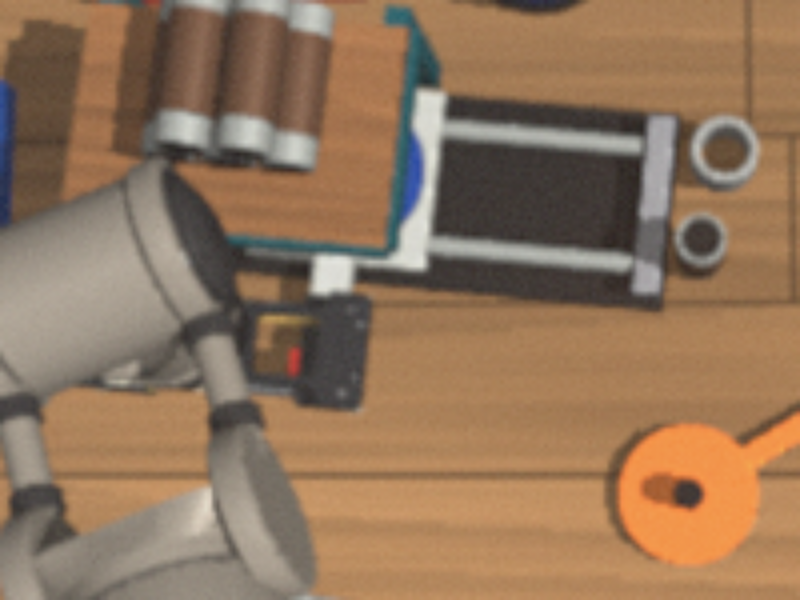

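Run:
```python
from h import *
def cr(P): return ((proj("top",P)-[160,100])*4).round(0)
for y in (327,281,235): print(y,cr([487,y,235]),cr([487,y,120]))
print("post",cr([491,275,120]),cr([491,283,120]),cr([491,291,120]))
def cs(P): return ((proj("side",P)-[180,150])*3).round(0)
for y in (327,281,235): print(y,cs([487,y,235]),cs([487,y,120]))
print("post",cs([491,275,120]),cs([491,283,120]),cs([491,291,120]))
print("cam",[-cam(c)[2][:3,:3].T@cam(c)[2][:3,3] for c in("top","side")])
```

```text
327 [[193. 354.]] [[240. 371.]]
281 [[258. 354.]] [[299. 370.]]
235 [[324. 354.]] [[359. 370.]]
post [[307. 365.]] [[297. 365.]] [[287. 365.]]
327 [[323. 374.]] [[331. 442.]]
281 [[340. 325.]] [[347. 395.]]
235 [[356. 279.]] [[361. 351.]]
post [[344. 388.]] [[342. 396.]] [[339. 404.]]
cam [array([ 370.40755014,   -8.46928477, 1270.26316748]), array([ 275.46992351,  822.4582569 , 1169.72635522])]
```

Emit:
send_rows([
  [[0, 0, 0, 2, 0, 35, -1], [0, 0, 0, 2, 0, 70, -1], [0, 0, 0, 2, 0, 95, -1], [0, 0, 0, 2, 0, 115, -1], [0, 0, 0, 2, 0, 135, -1]],
])

```text
time: 3.92
tool_pos: [488.8, 280.2, 90.7]
tcp_rot: [3.141, 0.0, -0.09]
contact_force: [0.5, -0.2, -0.6]
grip_width: 92.1
```

Emit:
send_rows([
  [[0, 0, 0, 0, 8, 2, -1], [0, 0, 0, 0, 16, 2, -1], [0, 0, 0, 0, 20, 2, -1]],
])

```text
time: 4.17
tool_pos: [487.6, 260.2, 90.8]
tcp_rot: [3.142, -0.001, -0.089]
contact_force: [-0.2, -0.0, 0.3]
grip_width: 91.8
```

Run:
```python
from h import *
im=capture("side"); cv2.imwrite("pics/s2.png",cv2.resize(im[150:350,180:440,::-1],None,fx=3,fy=3)); 
go([489,285,80],-5)
```

```text
t 4.22 pos [487.9 260.2  91.2] rpy [-1.8e+02 -1.0e-01 -5.1e+00] q [ 0.35  0.53  1.63 -0.    0.98  2.01] F [ 0.3 -1.2  0.7] w 91.6
turn [-0.  -0.1 -0.1] shift [ -1.1 -24.8  11.2]
```

View pics/s2.png

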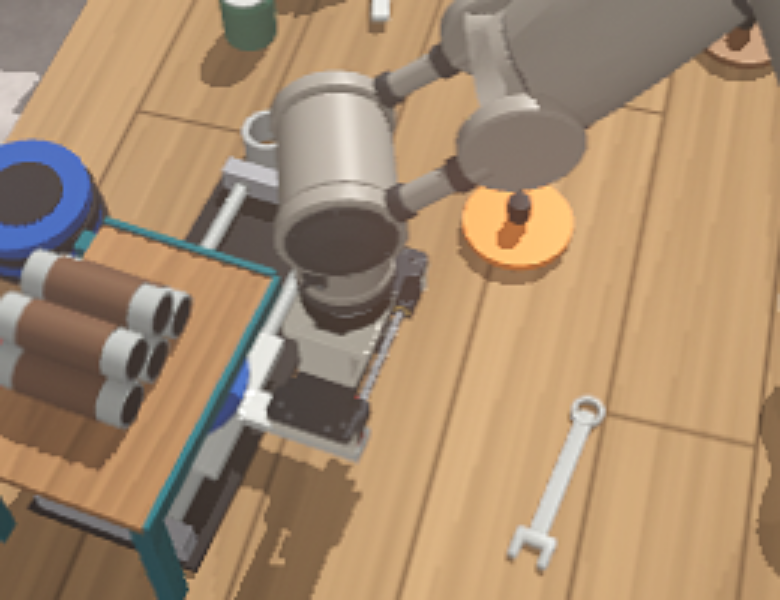

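The fingers straddle the red post, which is hidden behind the gripper at about (345,405). No contact yet.

Emit:
send_rows([
  [[0, 0, 0, 0, 6, 2, -1], [0, 0, 0, 0, 11, 2, -1], [0, 0, 0, 0, 15, 2, -1], [0, 0, 0, 0, 19, 2, -1], [0, 0, 0, 0, 23, 2, -1]],
])

```text
time: 4.63
tool_pos: [485.4, 241.1, 88.2]
tcp_rot: [-3.137, -0.001, -0.088]
contact_force: [0.1, 12.4, -3.0]
grip_width: 91.8
```

Emit:
send_rows([
  [[0, 0, 0, 0, 4, 0, -1], [0, 0, 0, 0, 8, 0, -1], [0, 0, 0, 0, 12, 0, -1], [0, 0, 0, 0, 16, 0, -1], [0, 0, 0, 0, 20, 0, -1]],
])

```text
time: 5.05
tool_pos: [483.5, 221.6, 88.1]
tcp_rot: [-3.137, -0.001, -0.088]
contact_force: [-0.3, 12.7, -0.9]
grip_width: 91.8
```

Emit:
send_rows([
  [[0, 0, 0, 0, 3, 0, -1], [0, 0, 0, 0, 6, 0, -1], [0, 0, 0, 0, 9, 0, -1], [0, 0, 0, 0, 12, 0, -1], [0, 0, 0, 0, 15, 0, -1]],
])

```text
time: 5.47
tool_pos: [482.0, 206.6, 88.1]
tcp_rot: [-3.137, -0.001, -0.088]
contact_force: [-0.1, 11.0, -0.5]
grip_width: 91.8
```

Emit:
send_rows([
  [[0, 0, 0, 0, 3, 0, -1], [0, 0, 0, 0, 6, 0, -1], [0, 0, 0, 0, 9, 0, -1], [0, 0, 0, 0, 12, 0, -1], [0, 0, 0, 0, 15, 0, -1]],
])

```text
time: 5.88
tool_pos: [480.6, 189.2, 87.9]
tcp_rot: [-3.141, -0.0, -0.087]
contact_force: [-1.5, 2.4, 2.3]
grip_width: 92.0
```

Emit:
send_rows([
  [[0, 0, 0, 0, 3, 0, -1], [0, 0, 0, 0, 6, 0, -1], [0, 0, 0, 0, 9, 0, -1], [0, 0, 0, 0, 12, 0, -1], [0, 0, 0, 0, 15, 0, -1]],
])

```text
time: 6.3
tool_pos: [479.3, 174.0, 87.7]
tcp_rot: [3.142, -0.0, -0.088]
contact_force: [-0.5, 3.1, 1.6]
grip_width: 91.6
```

Emit:
send_rows([
  [[0, 0, 0, 0, 4, 0, -1], [0, 0, 0, 0, 9, 0, -1], [0, 0, 0, 0, 14, 0, -1], [0, 0, 0, 0, 19, 0, -1], [0, 0, 0, 0, 24, 0, -1]],
])

```text
time: 6.72
tool_pos: [477.0, 149.8, 87.6]
tcp_rot: [3.141, 0.0, -0.088]
contact_force: [-1.0, 2.4, 1.7]
grip_width: 91.6
```

Emit:
send_rows([
  [[0, 0, 0, 0, 5, 0, -1], [0, 0, 0, 0, 10, 0, -1], [0, 0, 0, 0, 15, 0, -1], [0, 0, 0, 0, 19, 0, -1], [0, 0, 0, 0, 22, 0, -1]],
])

```text
time: 7.13
tool_pos: [475.1, 127.9, 87.5]
tcp_rot: [3.141, 0.001, -0.088]
contact_force: [-2.1, 3.7, -0.3]
grip_width: 91.7
```

Emit:
send_rows([
  [[0, 0, 0, 0, 2.5, 0, -1], [0, 0, 0, 0, 5, 0, -1], [0, 0, 0, 0, 7.5, 0, -1], [0, 0, 0, 0, 10, 0, -1], [0, 0, 0, 0, 12, 0, -1]],
])

```text
time: 7.55
tool_pos: [474.1, 116.3, 87.6]
tcp_rot: [3.141, 0.0, -0.087]
contact_force: [-1.5, 3.0, -1.0]
grip_width: 92.1
```

Emit:
send_rows([
  [[0, 0, 0, 0, 2, 0, -1], [0, 0, 0, 0, 4, 0, -1], [0, 0, 0, 0, 6, 0, -1], [0, 0, 0, 0, 8, 0, -1], [0, 0, 0, 0, 10, 0, -1]],
])

```text
time: 7.97
tool_pos: [473.4, 106.4, 87.7]
tcp_rot: [3.141, -0.0, -0.088]
contact_force: [-1.1, 2.5, -0.6]
grip_width: 91.8
```

Emit:
send_rows([
  [[0, 0, 0, 0, 1.5, 0, -1], [0, 0, 0, 0, 3, 0, -1], [0, 0, 0, 0, 4.5, 0, -1], [0, 0, 0, 0, 6, 0, -1], [0, 0, 0, 0, 7, 0, -1]],
])

```text
time: 8.38
tool_pos: [472.8, 99.5, 87.7]
tcp_rot: [3.141, -0.0, -0.088]
contact_force: [-2.1, 1.7, -1.0]
grip_width: 91.7
```

Emit:
send_rows([
  [[0, 0, 0, 0, 1, 0, -1], [0, 0, 0, 0, 2, 0, -1], [0, 0, 0, 0, 3, 0, -1], [0, 0, 0, 0, 4, 0, -1], [0, 0, 0, 0, 5, 0, -1]],
])

```text
time: 8.8
tool_pos: [472.3, 94.6, 87.7]
tcp_rot: [3.141, 0.0, -0.087]
contact_force: [-0.6, 3.3, -1.2]
grip_width: 92.1
```

Emit:
send_rows([
  [[0, 0, 0, 0, 1, 0, -1], [0, 0, 0, 0, 2, 0, -1], [0, 0, 0, 0, 3, 0, -1]],
])

```text
time: 9.05
tool_pos: [472.2, 94.0, 87.5]
tcp_rot: [-3.137, -0.0, -0.089]
contact_force: [0.9, 22.5, -6.6]
grip_width: 92.1
```

Emit:
send_rows([
  [[0, 0, 0, 0, 1, 0, -1], [0, 0, 0, 0, 2, 0, -1], [0, 0, 0, 0, 3, 0, -1]],
])

```text
time: 9.3
tool_pos: [472.1, 94.0, 87.3]
tcp_rot: [-3.133, -0.001, -0.09]
contact_force: [3.0, 39.6, -9.0]
grip_width: 91.8
```

Emit:
send_rows([
  [[0, 0, 0, 0, 1, 0, -1], [0, 0, 0, 0, 2, 0, -1], [0, 0, 0, 0, 3, 0, -1]],
])

```text
time: 9.55
tool_pos: [472.1, 93.9, 87.1]
tcp_rot: [-3.128, -0.001, -0.091]
contact_force: [5.7, 55.9, -12.9]
grip_width: 91.9
```

Emit:
send_rows([
  [[0, 0, 0, 0, -4, 0, -1], [0, 0, 0, 0, -9, 0, -1], [0, 0, 0, 0, -22, 0, -1], [0, 0, 0, 0, -40, 0, -1]],
])

```text
time: 9.88
tool_pos: [475.8, 124.9, 88.0]
tcp_rot: [3.141, -0.002, -0.089]
contact_force: [0.0, 0.4, -0.1]
grip_width: 91.8
```

Run:
```python
from h import *
go([472,125,235],-5)
```

```text
t 9.88 pos [475.8 124.9  88. ] rpy [ 1.799e+02 -1.000e-01 -5.100e+00] q [ 0.1   0.45  1.8  -0.    0.89  1.76] F [ 0.   0.4 -0.1] w 91.8
turn [ 0.1 -0.1 -0.1] shift [  -3.6    0.4 -147. ]
```

Emit:
send_rows([
  [[0, 0, 0, -3, 0, -41, -1], [0, 0, 0, -3, 0, -82, -1], [0, 0, 0, -3, 0, -123, -1], [0, 0, 0, -3, 20, -150, -1], [0, 0, 0, -3, 60, -160, -1]],
])

```text
time: 10.3
tool_pos: [469.4, 67.3, 252.8]
tcp_rot: [-3.141, -0.01, -0.083]
contact_force: [1.4, -1.4, 0.4]
grip_width: 91.5
```

Emit:
send_rows([
  [[0, 0, -7, 0, 41, 0, -1], [0, 0, -14, 0, 82, 0, -1], [0, 0, -21, 0, 123, 0, -1], [0, 0, -28, 0, 164, 0, -1], [0, 0, -35, 0, 205, 0, -1]],
])

```text
time: 10.72
tool_pos: [451.4, -113.5, 248.3]
tcp_rot: [3.139, -0.001, 0.45]
contact_force: [0.5, 1.0, 0.1]
grip_width: 92.1
```

Run:
```python
from h import *
for c in("side","top"):
    im=capture(c); cv2.imwrite(f"pics/{c}3.png",im[:,:,::-1]); np.save(f"pics/{c}3.npy",im)
Z=dict(flange_mouth=130,post_top=120,cover=0,rack=0,tin=0)
for n,z in Z.items():
    for c in("side","top"):
        for d in place_of(n,c)[:4]:
            r,q=d["location"]; print(n,c,round(d["conf"],2),"px",round(q,1),round(r,1),atz(c,q,r,z).round(0))
go([618,-280,235],103)
```

```text
flange_mouth side 0.94 px 259.2 215.9 [647. 109. 130.]
flange_mouth top 0.6 px 287.8 138.4 [653. 118. 130.]
post_top side 0.84 px 312.3 236.9 [482. 134. 120.]
post_top top 0.97 px 283.0 193.9 [482. 132. 120.]
cover side 0.88 px 307.7 130.7 [ 651. -409.    0.]
cover side 0.84 px 351.0 225.4 [398. -18.   0.]
cover side 0.81 px 426.1 163.3 [ 196. -352.    0.]
cover top 0.88 px 434.1 280.6 [ 202. -357.    0.]
cover top 0.59 px 444.3 149.2 [ 646. -405.    0.]
cover top 0.59 px 328.1 220.2 [405.  -5.   0.]
cover top 0.16 px 331.6 160.6 [607. -18.   0.]
rack side 0.68 px 303.6 128.2 [ 670. -418.    0.]
rack top 0.95 px 449.2 146.1 [ 657. -422.    0.]
tin side 0.75 px 261.2 162.5 [ 766. -207.    0.]
tin side 0.62 px 314.7 236.3 [499.  51.   0.]
tin top 0.96 px 390.9 118.8 [ 752. -223.    0.]
t 11.32 pos [ 451.8 -110.3  247.8] rpy [180.   -0.   25.6] q [-0.4   0.21  1.64 -0.    1.28  0.72] F [ 0.3 -0.5 -1. ] w 91.7
turn [  0.    0.  -77.4] shift [ 76.8 224.8  12.8]
```

View pics/side3.png

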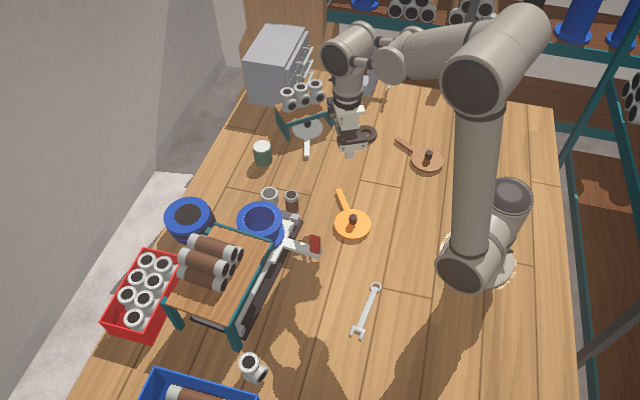

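View pics/top3.png

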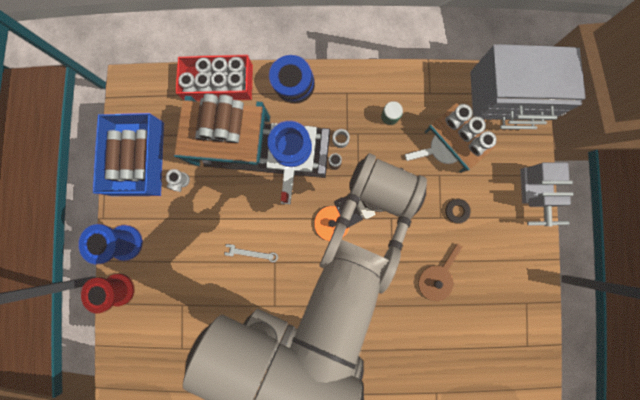

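The carriage is out from under the shelf. The flange shows at side (261,220) and top (291,142), with the cover's tail at side (307,150). Next I measure the flange and cover precisely.

```bash
cat >> h.py <<'E'
def blue(im): 
    h=cv2.cvtColor(im,cv2.COLOR_RGB2HSV); return cv2.inRange(h,(105,110,50),(125,255,255))
E
python3 - <<'E'
from h import *
a=np.load("pics/top3.npy");b=np.load("pics/side3.npy")
cv2.imwrite("pics/c4.png",np.vstack([cv2.resize(a[110:180,255:335,::-1],(640,560//2*2//2*1),interpolation=cv2.INTER_CUBIC)]))
cv2.imwrite("pics/c5.png",cv2.resize(b[185:265,220:330,::-1],None,fx=6,fy=6,interpolation=cv2.INTER_CUBIC))
cv2.imwrite("pics/c6.png",cv2.resize(a[110:180,255:335,::-1],None,fx=8,fy=8,interpolation=cv2.INTER_CUBIC))
cv2.imwrite("pics/c7.png",cv2.resize(b[90:170,250:350,::-1],None,fx=7,fy=7,interpolation=cv2.INTER_CUBIC))
E
```

```text
(no output)
```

View pics/c5.png

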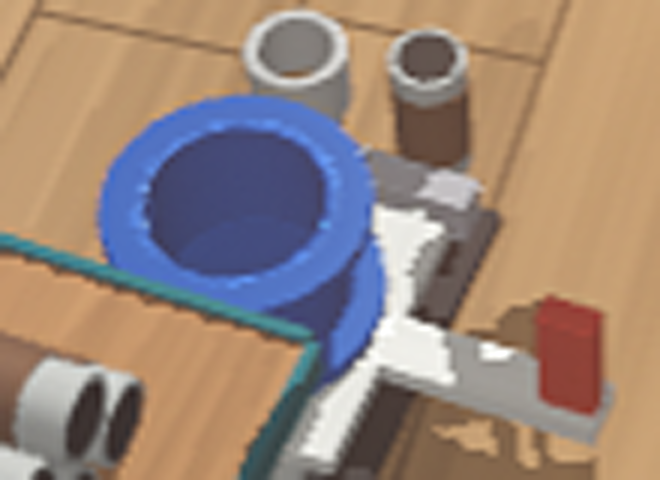

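View pics/c6.png

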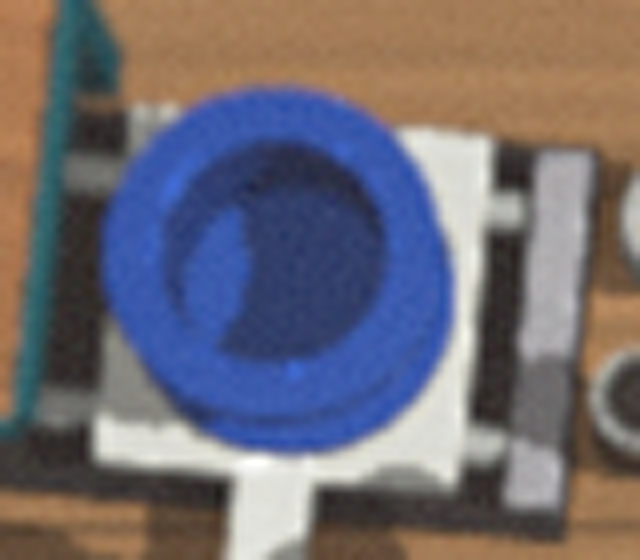

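View pics/c7.png

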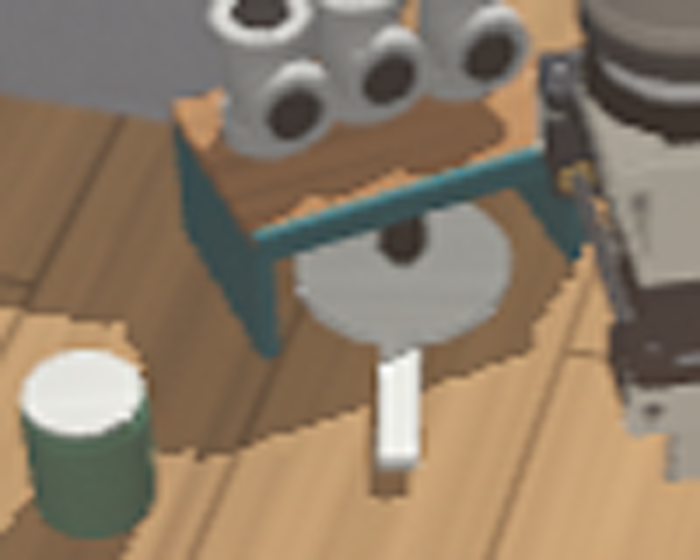

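```bash
cat >> h.py <<'E'
def circfit(obs,r,z,x0):
    """obs: list of (cam, left,right,top,bottom) px (None skip)"""
    from scipy.optimize import least_squares
    t=np.linspace(0,2*np.pi,181)
    def f(p):
        e=[]
        for c,*b in obs:
            q=proj(c,np.c_[p[0]+r*np.cos(t),p[1]+r*np.sin(t),0*t+z]); m=[q[:,0].min(),q[:,0].max(),q[:,1].min(),q[:,1].max()]
            e+=[mi-bi for mi,bi in zip(m,b) if bi is not None]
        return np.array(e)
    s=least_squares(f,x0); return s.x.round(1),f(s.x).round(1)
E
python3 - <<'E'
from h import *
top=("top",255+103/8-.5,255+441/8-.5,110+88/8-.5,110+422/8-.5)
side=("side",220+98/6-.5,220+375/6-.5,185+95/6-.5,None)
for o in([top],[side],[top,side]): print("flange",circfit(o,66,130,[650,117]))
tb=("top",255+165/8-.5,255+387/8-.5,110+142/8-.5,110+361/8-.5)
sb=("side",220+148/6-.5,220+326/6-.5,185+127/6-.5,185+277/6-.5)
for o in([tb],[sb]): print("bore",circfit(o,44,130,[650,117]))
# cover: disc in side
sd=("side",250+296/7-.5,250+512/7-.5,None,90+346/7-.5)
print("disc side",circfit([sd],58,17,[648,-410]))
for u,v in [(378,357),(420,350),(376,462),(417,465)]: print("tail side",atz("side",250+u/7-.5,90+v/7-.5,17).round(1))
print("knob side",tri([("side",250+402/7-.5,90+232/7-.5)])[0] if 0 else atz("side",250+402/7-.5,90+240/7-.5,40))
print("tin", circfit([("side",250+22/7-.5,250+146/7-.5,90+350/7-.5,90+436/7-.5)],32,75,[755,-215]), atz("top",385+42/5,90+100/5,75))
E
```

```text
flange (array([643.9, 115.6]), array([-0.3,  0.3, -0.2,  0.1]))
flange (array([644.4, 117. ]), array([-0.1,  0.1, -0. ]))
flange (array([644.3, 116. ]), array([-0.4,  0.1, -0.3,  0. ,  0. ,  0.2, -0.3]))
bore (array([645., 114.]), array([-0.4,  0.4, -0.3,  0.3]))
bore (array([644.7, 115.6]), array([-0.6,  0.6,  0.1, -0.2]))
disc side (array([ 650.9, -403.5]), array([-0.,  0., -0.]))
tail side [ 646.  -336.2   17. ]
tail side [ 626.2 -346.9   17. ]
tail side [ 625.8 -262.1   17. ]
tail side [ 605.1 -265.3   17. ]
knob side [ 651.09178783 -402.44018945   40.        ]
tin (array([ 760.3, -217.6]), array([-0.5,  0.5, -0.4,  0.4])) [ 759.44119405 -219.08268884   75.        ]
```

```bash
python3 -c "
from h import *
go([617.5,-279,160],104.5)"
```

```text
t 11.32 pos [ 451.8 -110.3  247.8] rpy [180.   -0.   25.6] q [-0.4   0.21  1.64 -0.    1.28  0.72] F [ 0.3 -0.5 -1. ] w 91.7
turn [  0.    0.  -78.9] shift [ 76.7 223.6  87.8]
```

Emit:
send_rows([
  [[0, 0, -7, 15, 36, 0, -0.2], [0, 0, -14, 30, 72, 0, -0.2], [0, 0, -21, 45, 108, 10, -0.2], [0, 0, -28, 60, 143, 20, -0.2], [0, 0, -35, 70, 178, 30, -0.2]],
])

```text
time: 11.73
tool_pos: [593.3, -242.0, 217.2]
tcp_rot: [3.141, -0.0, 1.063]
contact_force: [0.1, 0.0, -0.2]
grip_width: 63.2
```

```bash
python3 -c "
from h import *
go([617.5,-279,160],104.5)"
```

```text
t 11.73 pos [ 593.3 -242.   217.2] rpy [180.   -0.   60.9] q [-0.51  0.57  1.19  0.    1.39  0.  ] F [ 0.1  0.  -0.2] w 63.2
turn [  0.    0.  -43.6] shift [-20.6  39.1  57.2]
```

Emit:
send_rows([
  [[0, 0, -7, -6, 12, 15, -0.2], [0, 0, -14, -12, 24, 30, -0.2], [0, 0, -21, -20, 39, 45, -0.2], [0, 0, -28, -20, 39, 57, -0.2], [0, 0, -35, -20, 39, 57, -0.2]],
])

```text
time: 12.15
tool_pos: [614.6, -277.9, 156.6]
tcp_rot: [-3.137, -0.003, 1.672]
contact_force: [0.5, -0.4, -1.5]
grip_width: 55.3
```

Emit:
send_rows([
  [[0, 0, -7, 0, 0, 0, -0.2], [0, 0, -8, 0, 0, 0, -0.2], [0, 0, -8, 0, 0, 0, -0.2]],
])

```text
time: 12.4
tool_pos: [615.8, -277.9, 160.6]
tcp_rot: [-3.142, 0.0, 1.804]
contact_force: [0.2, -0.1, 0.3]
grip_width: 55.2
```

Run:
```python
from h import *
im=capture("side"); cv2.imwrite("pics/s4.png",cv2.resize(im[90:230,230:400,::-1],None,fx=4,fy=4)); 
go([617.5,-279,160],104.5);go([617.5,-279,5],104.5)
```

```text
t 12.45 pos [ 615.7 -277.9  160.8] rpy [180.    0.  103.3] q [-0.54  0.67  1.15 -0.    1.32 -0.77] F [ 0.1 -0.8 -0.9] w 55.4
turn [ 0.   0.  -1.2] shift [-1.5  1.5  0.8]
t 12.45 pos [ 615.7 -277.9  160.8] rpy [180.    0.  103.3] q [-0.54  0.67  1.15 -0.    1.32 -0.77] F [ 0.1 -0.8 -0.9] w 55.4
turn [ 0.   0.  -1.2] shift [ -1.4   1.5 155.8]
```

View pics/s4.png

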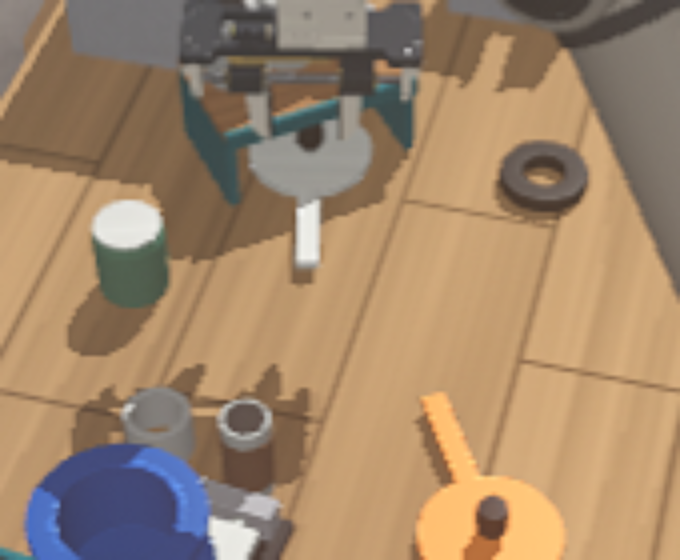

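Emit:
send_rows([
  [[0, 0, -1, -1, 1, 40, -0.2], [0, 0, -1, -1, 1, 80, -0.2], [0, 0, -1, -1, 1, 115, -0.2], [0, 0, -1, -1, 1, 140, -0.2], [0, 0, -1, -1, 1, 154, -0.2]],
])

```text
time: 12.87
tool_pos: [615.0, -277.7, 2.9]
tcp_rot: [-3.138, -0.004, 1.821]
contact_force: [-0.6, 0.3, -0.5]
grip_width: 55.5
```

Run:
```python
from h import *
im=capture("side"); cv2.imwrite("pics/s5.png",cv2.resize(im[90:190,250:380,::-1],None,fx=5,fy=5)); 
go([617.5,-279,5],104.5)
```

```text
t 12.92 pos [ 614.2 -277.3    1.2] rpy [-179.7   -0.3  104.3] q [-0.54  0.84  1.3  -0.    1.01 -0.79] F [-0.5  1.  -1.2] w 54.7
turn [-0.3 -0.3 -0.2] shift [-2.4  2.8 -3.9]
```

View pics/s5.png

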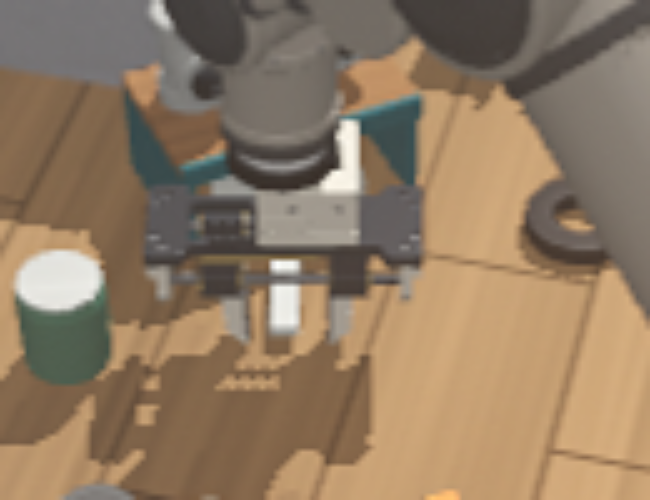

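The fingers are on either side of the tail (its tip at crop (285,325)), clear of the tin and the rack. Closing now.

Emit:
send_rows([
  [[0, 0, 0, 0, 0, -1, -0.2], [0, 0, 0, 0, 0, -1, 1], [0, 0, 0, 0, 0, -1, 1], [0, 0, 0, 0, 0, -1, 1], [0, 0, 0, 0, 0, -1, 1]],
])

```text
time: 13.33
tool_pos: [617.4, -279.4, 9.3]
tcp_rot: [3.14, 0.002, 1.823]
contact_force: [-0.2, 0.7, 0.4]
grip_width: 33.3
```

Emit:
send_rows([
  [[0, 0, 0, 0, 0, -1, 1], [0, 0, 0, 0, 0, -1, 1], [0, 0, 0, 0, 0, -1, 1]],
])

```text
time: 13.58
tool_pos: [617.2, -279.1, 9.3]
tcp_rot: [3.141, 0.001, 1.824]
contact_force: [0.9, 0.6, 1.0]
grip_width: 19.5
```

Run:
```python
from h import *
o=get_obs();p=o["tool_pos"]
for L in (20,150): go([p[0]-.45*L,p[1]+.89*L,p[2]],np.degrees(o["tcp_rot"][2]))
```

```text
t 13.58 pos [ 617.2 -279.1    9.3] rpy [179.9   0.  104.5] q [-0.54  0.83  1.29  0.    1.02 -0.79] F [0.9 0.6 1. ] w 19.5
turn [0.1 0.  0. ] shift [19.5 -4.3 -0. ]
t 13.58 pos [ 617.2 -279.1    9.3] rpy [179.9   0.  104.5] q [-0.54  0.83  1.29  0.    1.02 -0.79] F [0.9 0.6 1. ] w 19.5
turn [0.1 0.  0. ] shift [146.1 -31.9  -0.2]
```

Emit:
send_rows([
  [[0, 0, 0, 6, -1, 0, 1], [0, 0, 0, 14, -3, 0, 1], [0, 0, 0, 24, -5, 0, 1], [0, 0, 0, 34, -7, 0, 1], [0, 0, 0, 44, -9, 0, 1]],
])

```text
time: 14.0
tool_pos: [596.7, -238.1, 9.0]
tcp_rot: [3.141, 0.001, 1.824]
contact_force: [0.9, -2.6, 1.2]
grip_width: 19.6
```

Run:
```python
from h import *
im=capture("side"); cv2.imwrite("pics/s6.png",cv2.resize(im[90:190,250:380,::-1],None,fx=5,fy=5)); 
go([617.5,-279,5],104.5)
```

```text
t 14.05 pos [ 595.7 -236.1    8.8] rpy [-1.799e+02 -1.000e-01  1.045e+02] q [-0.5   0.77  1.41  0.    0.95 -0.75] F [ 0.6  1.2 -0. ] w 19.6
turn [-0.1 -0.1  0. ] shift [-47.   10.3   3.7]
```

View pics/s6.png

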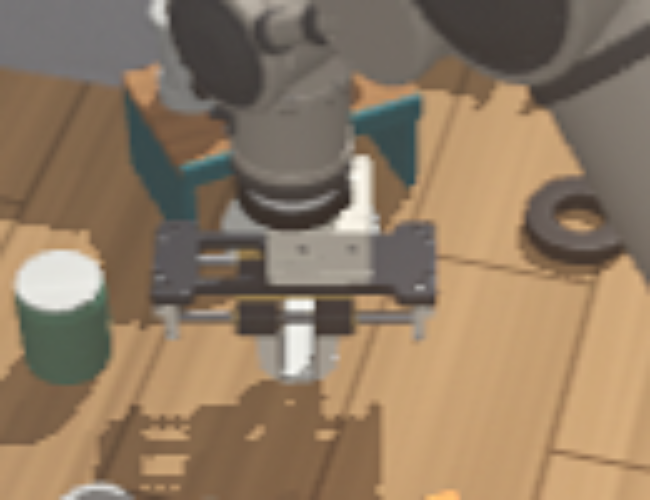

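The tail is coming along with the gripper. I'll keep drawing, about 105 mm more.

Emit:
send_rows([
  [[0, 0, 0, 10, -2, 0, 1], [0, 0, 0, 21, -4, 0, 1], [0, 0, 0, 32, -7, 0, 1], [0, 0, 0, 43, -9, 0, 1], [0, 0, 0, 54, -12, 0, 1]],
])

```text
time: 14.47
tool_pos: [571.8, -188.8, 8.9]
tcp_rot: [3.141, 0.001, 1.824]
contact_force: [0.9, -3.0, 2.0]
grip_width: 19.5
```

Emit:
send_rows([
  [[0, 0, 0, 11, -2, 0, 1], [0, 0, 0, 22, -4, 0, 1], [0, 0, 0, 32, -7, 0, 1], [0, 0, 0, 42, -9, 0, 1], [0, 0, 0, 48, -10, 0, 1]],
])

```text
time: 14.88
tool_pos: [549.4, -144.1, 8.7]
tcp_rot: [-3.141, -0.0, 1.824]
contact_force: [1.2, -2.8, 0.7]
grip_width: 19.4
```

Emit:
send_rows([
  [[0, 0, 0, 0, 0, 0, 1], [0, 0, 0, 0, 0, 0, 0.2], [0, 0, 0, 0, 0, 0, 0.2], [0, 0, 0, 0, 0, 0, 0.2], [0, 0, 0, 0, 0, 0, 0.2]],
])

```text
time: 15.3
tool_pos: [550.1, -145.7, 8.4]
tcp_rot: [-3.141, -0.0, 1.823]
contact_force: [-0.5, 0.0, 1.0]
grip_width: 36.1
```

Run:
```python
from h import *
im=capture("side"); cv2.imwrite("pics/s7.png",cv2.resize(im[80:240,230:400,::-1],None,fx=4,fy=4)); 
go([617.5,-279,5],104.5)
```

```text
t 15.35 pos [ 550.2 -145.7    8.5] rpy [-180.    -0.   104.5] q [-0.39  0.68  1.64 -0.    0.83 -0.65] F [-0.4 -0.3  0.6] w 36.3
turn [-0. -0. -0.] shift [-145.9   31.9    3.5]
```

View pics/s7.png

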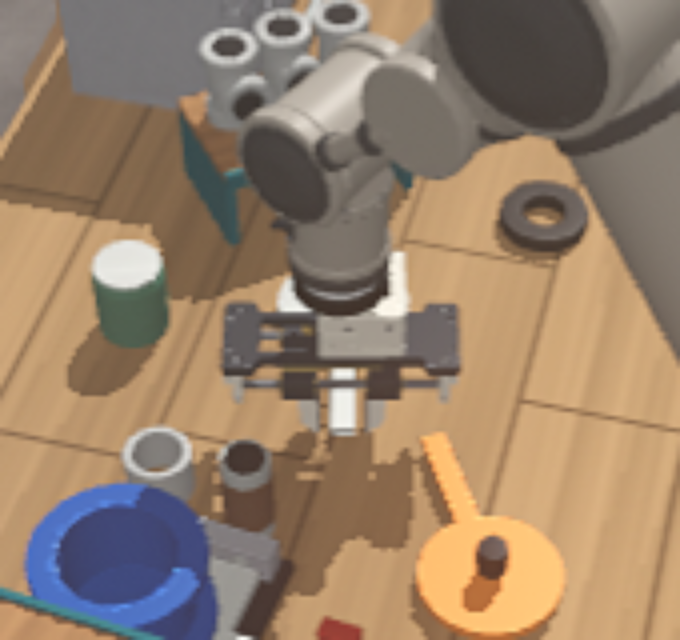

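The cover is drawn out and released on the open bench; its tail shows at crop (343,400). Now I lift clear and look at it.

Emit:
send_rows([
  [[0, 0, 0, 0, 0, -15, 0.2], [0, 0, 0, 0, 0, -50, 0], [0, 0, 0, 0, 0, -90, -0.2], [0, 0, 0, 0, 0, -130, -0.2], [0, 0, 0, 30, 0, -160, -0.2]],
])

```text
time: 15.77
tool_pos: [544.7, -120.8, 171.6]
tcp_rot: [3.138, 0.005, 1.82]
contact_force: [0.8, 0.7, 1.0]
grip_width: 54.4
```

Emit:
send_rows([
  [[0, 0, 0, 41, 0, 0, -0.2], [0, 0, 0, 60, 0, 0, -0.2], [0, 0, 0, 60, 0, 0, -0.2]],
])

```text
time: 16.02
tool_pos: [526.7, -55.5, 168.9]
tcp_rot: [3.141, -0.001, 1.826]
contact_force: [0.6, 0.9, -0.0]
grip_width: 55.2
```

Run:
```python
from h import *
for c in("side","top"):
    im=capture(c); cv2.imwrite(f"pics/{c}8.png",im[:,:,::-1]); np.save(f"pics/{c}8.npy",im)
    for d in place_of("cover",c)[:4]:
            r,q=d["location"]; print(c,round(d["conf"],2),"px",round(q,1),round(r,1),atz(c,q,r,0).round(0))
a=np.load("pics/side8.npy"); cv2.imwrite("pics/c8.png",cv2.resize(a[100:210,255:395,::-1],None,fx=5,fy=5,interpolation=cv2.INTER_CUBIC))
a=np.load("pics/top8.npy"); cv2.imwrite("pics/c9.png",cv2.resize(a[110:230,350:480,::-1],None,fx=5,fy=5,interpolation=cv2.INTER_CUBIC))
go([584,-277,180],104.5)
```

```text
side 0.79 px 424.1 163.5 [ 203. -349.    0.]
side 0.67 px 350.4 228.4 [398.  -6.   0.]
top 0.68 px 405.2 169.1 [ 577. -268.    0.]
top 0.65 px 433.9 280.9 [ 201. -357.    0.]
t 16.22 pos [528.1 -59.7 167.9] rpy [-180.     0.   104.5] q [-0.26  0.41  1.6  -0.    1.14 -0.51] F [ 0.8 -0.   0.2] w 54.9
turn [-0.  0. -0.] shift [-2.244e+02 -1.000e-01 -1.200e+01]
```

View pics/c8.png

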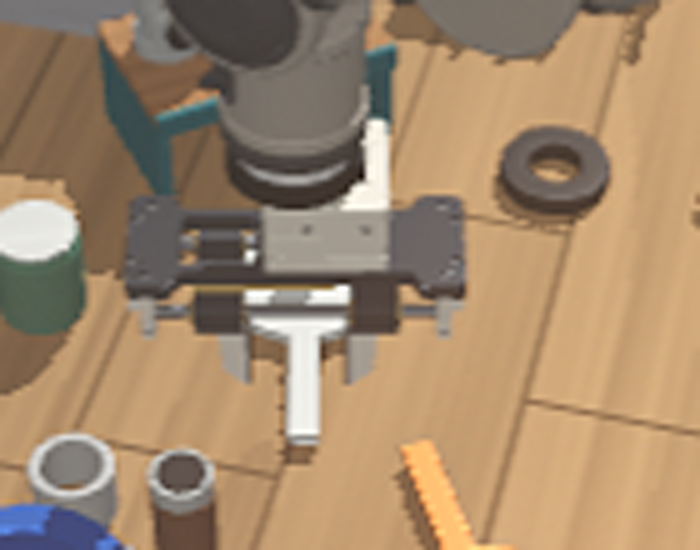

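View pics/c9.png

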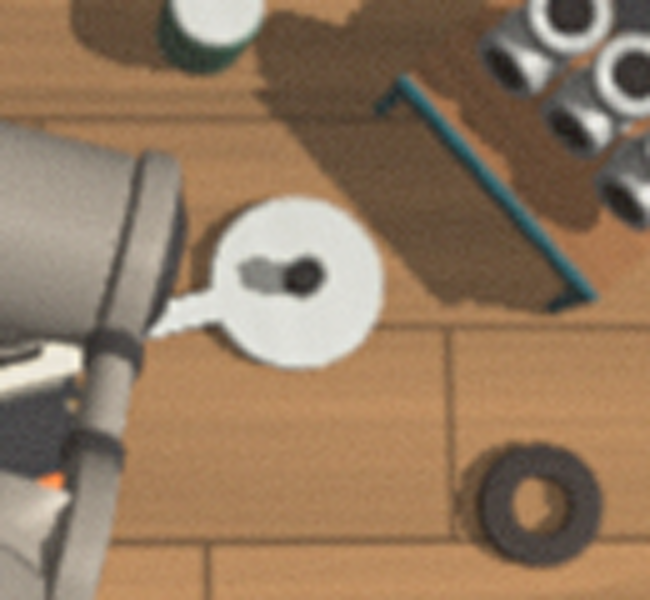

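Run:
```python
from h import *
print(circfit([("top",350+213/5-.5,350+384/5-.5,110+197/5-.5,110+369/5-.5)],58,17,[580,-275]))
print("knob top",atz("top",350+304/5-.4,110+276/5-.4,51))
t=[atz("side",255+u/5-.4,100+v/5-.4,17) for u,v in((288,442),(320,440))]; print("tip",t, np.mean(t,0))
```

```text
(array([ 584.5, -278. ]), array([-0.1,  0.1,  0.1, -0.1]))
knob top [ 582.70894328 -274.65639211   51.        ]
tip [array([ 554.69634694, -123.6493148 ,   17.        ]), array([ 534.45878241, -130.72872145,   17.        ])] [ 544.57756468 -127.18901813   17.        ]
```

Emit:
send_rows([
  [[0, 0, 0, -41, 0, 0, -0.2], [0, 0, 0, -82, 0, 0, -0.2], [0, 0, 0, -123, 0, 0, -0.2], [0, 0, 0, -164, 0, 0, -0.2], [0, 0, 0, -200, 0, 0, -0.2]],
])

```text
time: 16.63
tool_pos: [577.7, -256.6, 167.5]
tcp_rot: [-3.141, 0.0, 1.821]
contact_force: [0.7, -0.5, -0.3]
grip_width: 55.0
```

Emit:
send_rows([
  [[0, 0, 0, -24, 0, 5, -0.2], [0, 0, 0, -24, 0, 30, -0.2], [0, 0, 0, -24, 0, 60, -0.2], [0, 0, 0, -24, 0, 80, -0.2]],
])

```text
time: 16.97
tool_pos: [582.4, -277.6, 84.8]
tcp_rot: [-3.139, -0.002, 1.821]
contact_force: [-0.1, -0.0, -1.6]
grip_width: 55.1
```

Run:
```python
from h import *
im=capture("side"); cv2.imwrite("pics/s9.png",cv2.resize(im[80:220,240:400,::-1],None,fx=4,fy=4)); 
go([584,-277,25],104.5)
```

```text
t 17.02 pos [ 580.6 -276.    80.8] rpy [-179.6   -0.4  104.3] q [-0.56  0.69  1.35 -0.    1.11 -0.81] F [-2.3  0.5 -2.8] w 54.7
turn [-0.4 -0.4 -0.2] shift [-2.2  3.5 55.8]
```

View pics/s9.png

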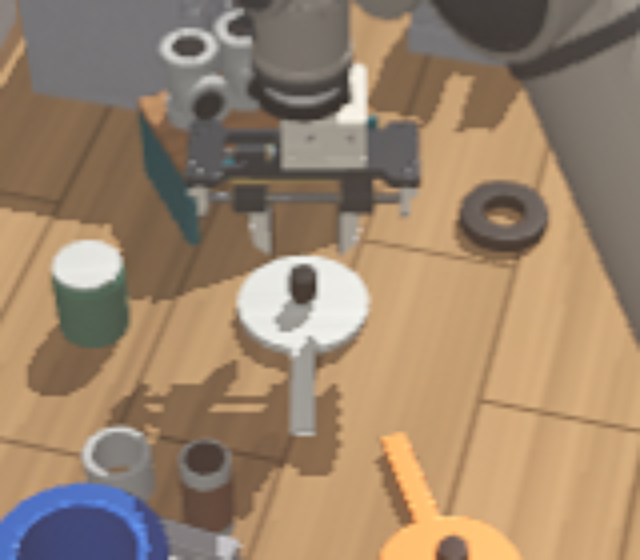

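Emit:
send_rows([
  [[0, 0, 0, 0, 0, 10, -0.2], [0, 0, 0, 0, 0, 20, -0.2], [0, 0, 0, 0, 0, 28, -0.2], [0, 0, 0, 0, 0, 30, -0.2]],
])

```text
time: 17.35
tool_pos: [583.7, -275.7, 57.4]
tcp_rot: [-3.141, -0.0, 1.824]
contact_force: [-0.5, 0.1, 0.2]
grip_width: 55.1
```

Run:
```python
from h import *
print(atz("side",240+303/4-.4,80+270/4-.4,51))
go([584,-277,25],104.5)
```

```text
[ 585.6815085  -280.45943205   51.        ]
t 17.35 pos [ 583.7 -275.7   57.4] rpy [-180.    -0.   104.5] q [-0.56  0.72  1.37 -0.    1.06 -0.81] F [-0.5  0.1  0.2] w 55.1
turn [-0. -0. -0.] shift [-1.3  0.  32.4]
```

Emit:
send_rows([
  [[0, 0, 0, -1, 0, 10, -0.2], [0, 0, 0, -1, 0, 20, -0.2], [0, 0, 0, -1, 0, 27, -0.2], [0, 0, 0, -1, 0, 31, -0.2], [0, 0, 0, -1, 0, 31, -0.2]],
])

```text
time: 17.77
tool_pos: [583.5, -276.2, 25.9]
tcp_rot: [-3.14, -0.001, 1.824]
contact_force: [0.2, 0.6, -0.4]
grip_width: 55.3
```

Run:
```python
from h import *
im=capture("side"); cv2.imwrite("pics/s10.png",cv2.resize(im[100:200,250:370,::-1],None,fx=6,fy=6,interpolation=cv2.INTER_CUBIC)); 
go([584,-277,25],104.5)
```

```text
t 17.82 pos [ 583.9 -276.4   26.6] rpy [-180.    -0.   104.5] q [-0.56  0.76  1.39 -0.    1.   -0.81] F [-0.7 -0.1 -0.2] w 55.3
turn [-0. -0. -0.] shift [-0.6 -0.   1.6]
```

View pics/s10.png

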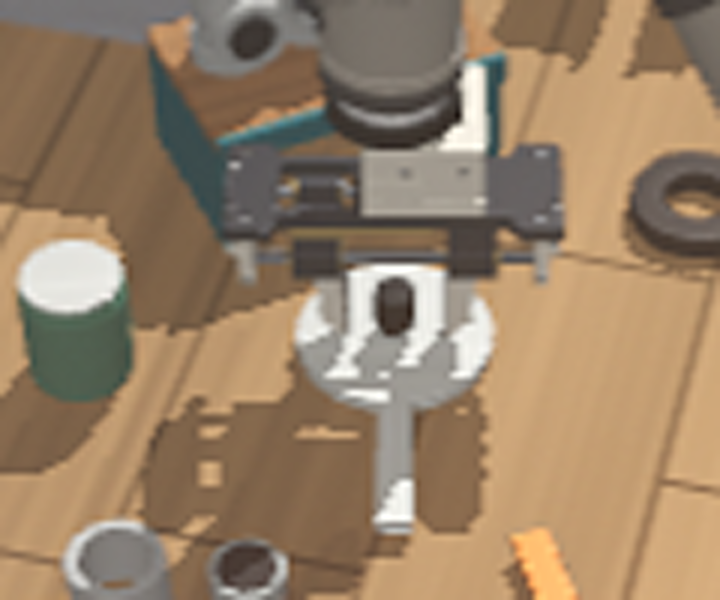

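The knob at crop (395,300) is between the fingers, so I close.

Emit:
send_rows([
  [[0, 0, 0, 0, 0, 1, 1], [0, 0, 0, 0, 0, 1, 1], [0, 0, 0, 0, 0, 1, 1], [0, 0, 0, 0, 0, 1, 1], [0, 0, 0, 0, 0, 1, 1]],
])

```text
time: 18.23
tool_pos: [584.4, -276.7, 26.5]
tcp_rot: [3.141, 0.001, 1.824]
contact_force: [3.9, 0.4, 0.6]
grip_width: 26.3
```

Emit:
send_rows([
  [[0, 0, 0, 0, 0, 0, 1], [0, 0, 0, 0, 0, -5, 1], [0, 0, 0, 0, 0, -15, 1], [0, 0, 0, 0, 0, -30, 1], [0, 0, 0, 0, 0, -50, 1]],
])

```text
time: 18.65
tool_pos: [583.0, -276.0, 75.7]
tcp_rot: [-3.139, -0.003, 1.824]
contact_force: [-0.1, 0.2, -4.2]
grip_width: 25.1
```

Run:
```python
from h import *
im=capture("side"); cv2.imwrite("pics/s11.png",cv2.resize(im[100:200,250:370,::-1],None,fx=6,fy=6,interpolation=cv2.INTER_CUBIC)); 
go([584,-277,240],104.5);print(get_obs()["moment"])
```

```text
t 18.7 pos [ 585.5 -277.4   81.2] rpy [179.8   0.2 104.5] q [-0.56  0.69  1.34 -0.    1.1  -0.81] F [ 1.8 -0.9  0.4] w 25.4
turn [ 0.2  0.2 -0. ] shift [   0.2   -0.8 -158.8]
[-0.09101436 -0.30660231 -0.02421627]
```

View pics/s11.png

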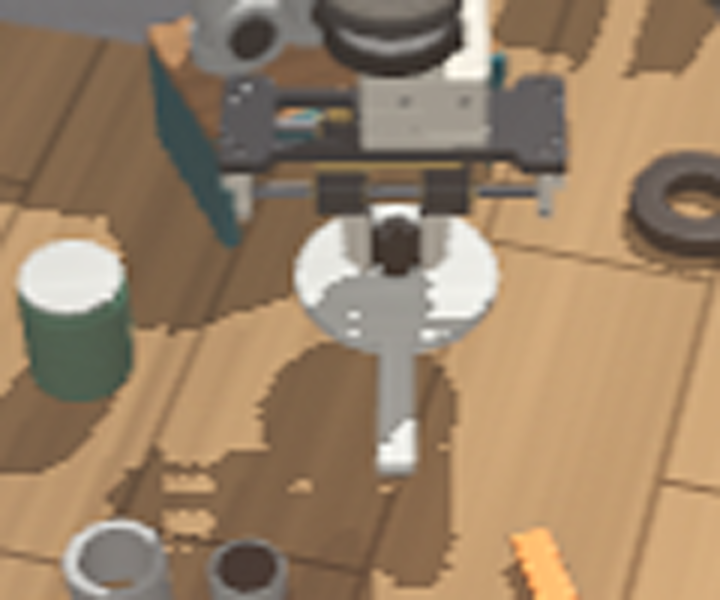

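Emit:
send_rows([
  [[0, 0, 0, 0, 0, -35, 1], [0, 0, 0, 0, 0, -70, 1], [0, 0, -4, 10, 0, -105, 1], [0, 0, -9, 25, 0, -140, 1], [0, 0, -15, 50, 0, -165, 1]],
])

```text
time: 19.12
tool_pos: [572.0, -229.7, 244.4]
tcp_rot: [3.14, 0.004, 2.088]
contact_force: [0.3, 0.2, -2.0]
grip_width: 25.2
```

Run:
```python
from h import *
go([600,-100,245],150);
```

```text
t 19.12 pos [ 572.  -229.7  244.4] rpy [179.9   0.2 119.6] q [-0.51  0.5   1.23 -0.    1.41 -1.02] F [ 0.3  0.2 -2. ] w 25.2
turn [  0.    0.3 -30.4] shift [98.9 88.4 -0.8]
```

Emit:
send_rows([
  [[0, 0, -6, 20, 18, 0, 1], [0, 0, -12, 40, 36, 0, 1], [0, 0, -18, 60, 53, 0, 1], [0, 0, -24, 80, 71, 0, 1], [0, 0, -30, 99, 88, 0, 1]],
])

```text
time: 19.53
tool_pos: [599.3, -97.2, 241.3]
tcp_rot: [-3.142, -0.0, 2.614]
contact_force: [0.5, -0.7, -3.2]
grip_width: 25.3
```

Run:
```python
from h import *
go([640,60,245],184.5);go([644.4,115.8,245],184.5)
```

```text
t 19.53 pos [599.3 -97.2 241.3] rpy [-180.    -0.   149.8] q [-0.29  0.49  1.26  0.    1.4  -1.33] F [ 0.5 -0.7 -3.2] w 25.3
turn [  0.   -0.  -34.7] shift [ 44.  156.3  -3.7]
t 19.53 pos [599.3 -97.2 241.3] rpy [-180.    -0.   149.8] q [-0.29  0.49  1.26  0.    1.4  -1.33] F [ 0.5 -0.7 -3.2] w 25.3
turn [  0.   -0.  -34.7] shift [ 68.2 206.8  -3.7]
```

Emit:
send_rows([
  [[0, 0, -7, 13, 38, 0, 1], [0, 0, -14, 26, 77, 0, 1], [0, 0, -21, 40, 116, 0, 1], [0, 0, -28, 54, 155, 0, 1], [0, 0, -35, 65, 190, 0, 1]],
])

```text
time: 19.95
tool_pos: [639.6, 100.7, 241.2]
tcp_rot: [3.141, -0.0, -3.057]
contact_force: [1.4, -0.5, -3.4]
grip_width: 25.2
```

Run:
```python
from h import *
go([644.4,115.8,245],184.5)
```

```text
t 19.95 pos [639.6 100.7 241.2] rpy [ 180.    -0.  -175.1] q [ 0.04  0.57  1.12  0.    1.45 -1.62] F [ 1.4 -0.5 -3.4] w 25.2
turn [ 0.  -0.   0.4] shift [-6.1 14.6 -3.8]
```

Emit:
send_rows([
  [[0, 0, 0, -6, 14.5, 0, 1], [0, 0, 0, -6, 14.5, 15, 1], [0, 0, 0, -6, 14.5, 30, 1], [0, 0, 0, -6, 14.5, 40, 1], [0, 0, 0, -6, 14.5, 40, 1]],
])

```text
time: 20.37
tool_pos: [643.3, 112.8, 198.2]
tcp_rot: [-3.142, -0.005, -3.063]
contact_force: [-1.1, 0.8, -3.3]
grip_width: 25.6
```

Emit:
send_rows([
  [[0, 0, 0, 0, 0, 0, 1], [0, 0, 0, 0, 0, 0, 1]],
])

```text
time: 20.53
tool_pos: [645.2, 112.5, 202.1]
tcp_rot: [-3.141, 0.001, -3.064]
contact_force: [0.3, 0.0, -3.0]
grip_width: 25.2
```

Run:
```python
from h import *
for c,(y,x) in (("side",(150,200)),("top",(90,220))):
    im=capture(c); np.save(f"pics/{c}12.npy",im); cv2.imwrite(f"pics/{c}12.png",cv2.resize(im[y:y+110,x:x+140,::-1],None,fx=5,fy=5,interpolation=cv2.INTER_CUBIC)); 
go([644.4,115.8,148],-175)
```

```text
t 20.63 pos [645.3 112.6 202.4] rpy [-1.800e+02  1.000e-01 -1.755e+02] q [ 0.06  0.6   1.16 -0.    1.37 -1.59] F [-0.2 -0.3 -3.4] w 25.2
turn [-0.   0.1 -0.5] shift [ 0.8  3.3 54.4]
```

View pics/side12.png

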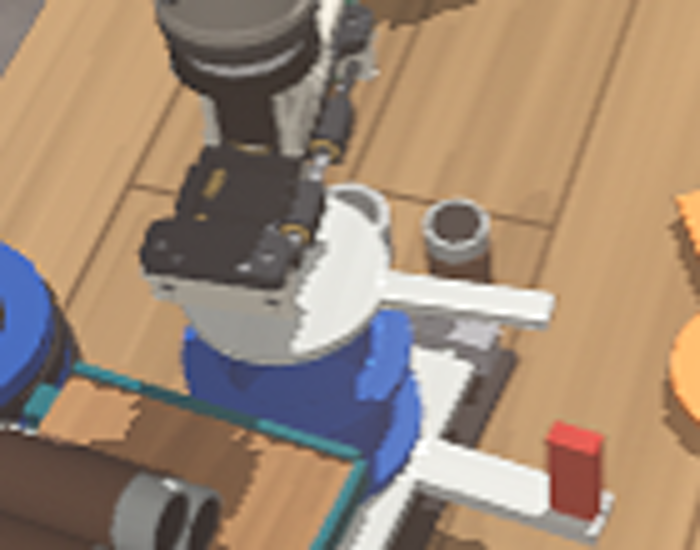

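View pics/top12.png

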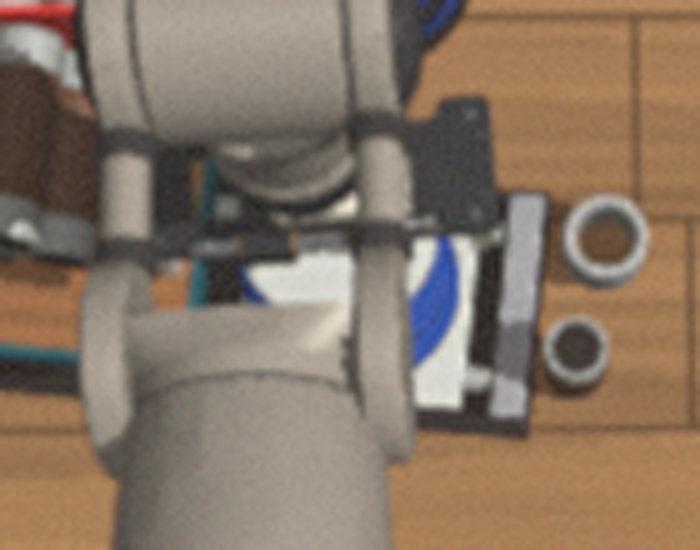

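```bash
cat > cov.py <<'E'
from h import *
def model(T,Rc,off,z0,yaw_off,tilt,roll=0):
    """returns fn mapping cover pts->world. cover x axis = opposite tail; tool frame x ~ tail direction"""
    # cover frame in tool frame: z_c=-z_t ; tail (-x_c) along tool x rotated by yaw_off about tool z ; tilt about tool y
    B=np.array([[-1,0,0],[0,1,0],[0,0,-1.]]).T
    M=R.from_euler("y",tilt,degrees=True)*R.from_euler("x",roll,degrees=True)*R.from_euler("z",yaw_off,degrees=True)*R.from_matrix(B)
    def w(P): return T+Rc.apply(M.apply(np.atleast_2d(P)-[0,0,38])+[off[0],off[1],z0-38])
    return w
def draw(im,c,w,s,x0,y0):
    t=np.linspace(0,2*np.pi,73)
    for z,col in((17,(0,0,255)),(7,(255,0,255))):
        p=((proj(c,w(np.c_[58*np.cos(t),58*np.sin(t),0*t+z]))-[x0,y0]+.5)*s); cv2.polylines(im,[p.astype(np.int32)],False,col,1)
        p=((proj(c,w([[-55,10,z],[-150,10,z],[-150,-10,z],[-55,-10,z]]))-[x0,y0]+.5)*s); cv2.polylines(im,[p.astype(np.int32)],False,col,1)
    return im
E
python3 - <<'E'
from cov import *
o=get_obs();T=o["tool_pos"];Rc=R.from_euler("xyz",o["tcp_rot"])
for n,(off,tl) in enumerate([((0,0),0),((0,0),4)]):
  w=model(T,Rc,off,26.5,0,tl)
  im=cv2.imread("pics/side12.png"); cv2.imwrite(f"pics/ov{n}.png",draw(im,"side",w,5,200,150))
E
```

```text
(no output)
```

View pics/ov0.png

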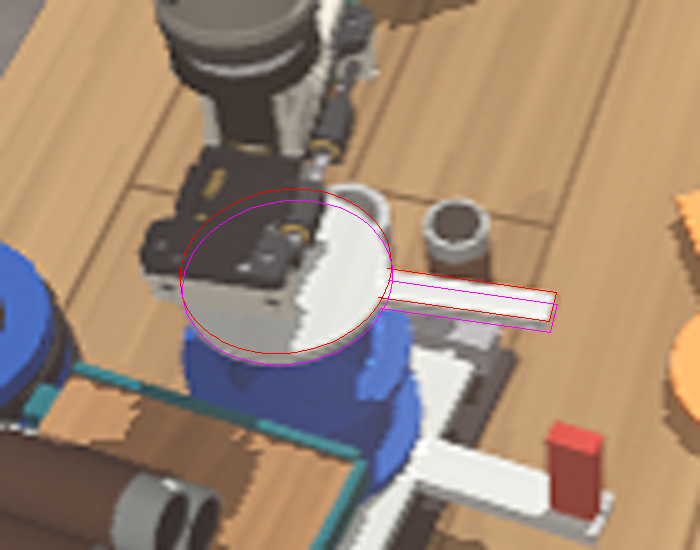

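The cover model (level, centred under the tool) overlays the picture to about 1 mm, and the red and magenta outlines match the disc and tail. Lowering now.

Emit:
send_rows([
  [[0, 0, 0, 1, 3, 8, 1], [0, 0, 0, 1, 3, 18, 1], [0, 0, 0, 1, 3, 27, 1], [0, 0, 0, 1, 3, 33, 1], [0, 0, 0, 1, 3, 36, 1]],
])

```text
time: 21.05
tool_pos: [642.7, 115.8, 163.1]
tcp_rot: [-3.142, -0.003, -3.063]
contact_force: [-0.6, -0.4, -3.6]
grip_width: 24.9
```

Emit:
send_rows([
  [[0, 0, 0, 0, 0, 1.5, 1], [0, 0, 0, 0, 0, 3, 1], [0, 0, 0, 0, 0, 4, 1]],
])

```text
time: 21.3
tool_pos: [643.8, 115.8, 161.3]
tcp_rot: [-3.142, 0.001, -3.063]
contact_force: [-0.1, -0.5, -3.0]
grip_width: 25.2
```

Run:
```python
from cov import *
go([643.6,115.8,149.5],-175)
o=get_obs();T=o["tool_pos"];Rc=R.from_euler("xyz",o["tcp_rot"])
im=capture("side"); im=cv2.resize(im[150:260,200:340,::-1],None,fx=5,fy=5,interpolation=cv2.INTER_CUBIC)
cv2.imwrite("pics/ov3.png",draw(im,"side",model(T,Rc,(0,0),26.5,0,0),5,200,150))
```

```text
t 21.3 pos [643.8 115.8 161.3] rpy [-180.     0.  -175.5] q [ 0.06  0.63  1.23 -0.    1.28 -1.59] F [-0.1 -0.5 -3. ] w 25.2
turn [-0.   0.  -0.5] shift [ 0.2 -0.  11.8]
```

View pics/ov3.png

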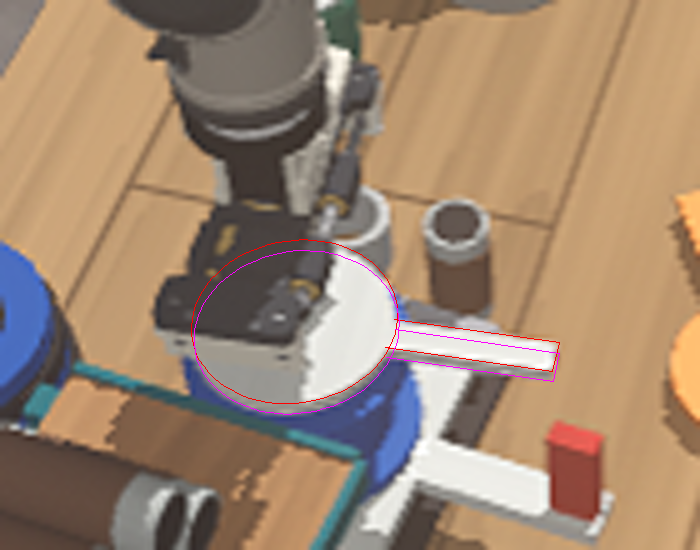

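Emit:
send_rows([
  [[0, 0, 0, 0, 0, 1.5, 1], [0, 0, 0, 0, 0, 3, 1], [0, 0, 0, 0, 0, 4.5, 1], [0, 0, 0, 0, 0, 6, 1], [0, 0, 0, 0, 0, 7, 1]],
])

```text
time: 21.77
tool_pos: [643.5, 115.8, 154.0]
tcp_rot: [-3.142, -0.0, -3.063]
contact_force: [0.5, -0.1, -2.5]
grip_width: 25.3
```

Emit:
send_rows([
  [[0, 0, 0, 0, 0, 1, 1], [0, 0, 0, 0, 0, 2, 1], [0, 0, 0, 0, 0, 2.5, 1]],
])

```text
time: 22.02
tool_pos: [643.5, 115.8, 151.5]
tcp_rot: [-3.142, -0.0, -3.063]
contact_force: [-0.6, 0.3, -3.2]
grip_width: 25.3
```

Emit:
send_rows([
  [[0, 0, 0, 0, 0, 0.7, 1], [0, 0, 0, 0, 0, 1.4, 1], [0, 0, 0, 0, 0, 1.4, 1]],
])

```text
time: 22.27
tool_pos: [643.5, 115.8, 150.1]
tcp_rot: [-3.141, -0.0, -3.063]
contact_force: [0.3, 0.3, -3.5]
grip_width: 25.1
```

Emit:
send_rows([
  [[0, 0, 0, 0, 0, 0.5, 1], [0, 0, 0, 0, 0, 1, 1], [0, 0, 0, 0, 0, 1, 1]],
])

```text
time: 22.52
tool_pos: [643.6, 115.9, 149.5]
tcp_rot: [-3.142, 0.0, -3.063]
contact_force: [0.1, 1.0, -1.1]
grip_width: 25.2
```

Contact is beginning (weight dropping from -3.5 to -1.1 N) at the expected height. One small step more.

Emit:
send_rows([
  [[0, 0, 0, 0, 0, 0.4, 1], [0, 0, 0, 0, 0, 0.7, 1], [0, 0, 0, 0, 0, 0.7, 1]],
])

```text
time: 22.77
tool_pos: [643.7, 115.8, 149.5]
tcp_rot: [-3.141, 0.001, -3.063]
contact_force: [-3.5, -0.7, 4.5]
grip_width: 25.0
```

Emit:
send_rows([
  [[0, 0, 0, 0, 0, 0, 0.3], [0, 0, 0, 0, 0, 0, 0], [0, 0, 0, 0, 0, 0, -0.2], [0, 0, 0, 0, 0, 0, -0.2], [0, 0, 0, 0, 0, 0, -0.2]],
])

```text
time: 23.18
tool_pos: [643.6, 115.8, 148.3]
tcp_rot: [-3.142, -0.0, -3.063]
contact_force: [-0.4, -1.0, -0.6]
grip_width: 52.9
```

Emit:
send_rows([
  [[0, 0, 0, 0, 0, 0, -0.2], [0, 0, 0, 0, 0, -8, -0.2], [0, 0, 0, 0, 0, -25, -0.2], [0, 0, 0, 0, 0, -60, -0.2], [0, 0, 0, 0, 0, -100, -0.2]],
])

```text
time: 23.6
tool_pos: [642.4, 115.8, 248.0]
tcp_rot: [3.142, -0.005, -3.063]
contact_force: [1.5, 0.2, 0.8]
grip_width: 55.2
```

Emit:
send_rows([
  [[0, 0, 0, 41, 0, -10, -0.2], [0, 0, 0, 82, 0, -10, -0.2], [0, 0, 0, 123, 30, -10, -0.2], [0, 0, 0, 150, 60, -10, -0.2], [0, 0, 0, 180, 90, -10, -0.2]],
])

```text
time: 24.02
tool_pos: [462.0, 186.2, 259.5]
tcp_rot: [3.141, 0.002, -3.065]
contact_force: [0.5, 0.5, 0.3]
grip_width: 54.8
```

Emit:
send_rows([
  [[0, 0, 0, 0, -41, 0, -0.2], [0, 0, 0, 0, -82, 0, -0.2], [0, 0, 0, 0, -123, 0, -0.2], [0, 0, 0, 0, -164, 0, -0.2], [0, 0, 0, 0, -204, 0, -0.2]],
])

```text
time: 24.43
tool_pos: [479.3, -18.7, 259.6]
tcp_rot: [-3.141, 0.002, -3.062]
contact_force: [1.0, -0.0, 0.0]
grip_width: 55.3
```

Run:
```python
from h import *
for c in("side","top"):
    im=capture(c); cv2.imwrite(f"pics/{c}13.png",im[:,:,::-1]); np.save(f"pics/{c}13.npy",im)
a=np.load("pics/side13.npy"); cv2.imwrite("pics/c13.png",cv2.resize(a[175:275,200:340,::-1],None,fx=5,fy=5,interpolation=cv2.INTER_CUBIC))
a=np.load("pics/top13.npy"); cv2.imwrite("pics/c14.png",cv2.resize(a[100:210,240:360,::-1],None,fx=5,fy=5,interpolation=cv2.INTER_CUBIC))
o=get_obs();print(o["time"],o["tool_pos"],o["contact_force"],o["grip_width"])
```

```text
24.5333 [479.88994056 -22.29246126 259.2295732 ] [0.55247628 0.47754341 0.09399356] 55.41035960104342
```

View pics/c13.png

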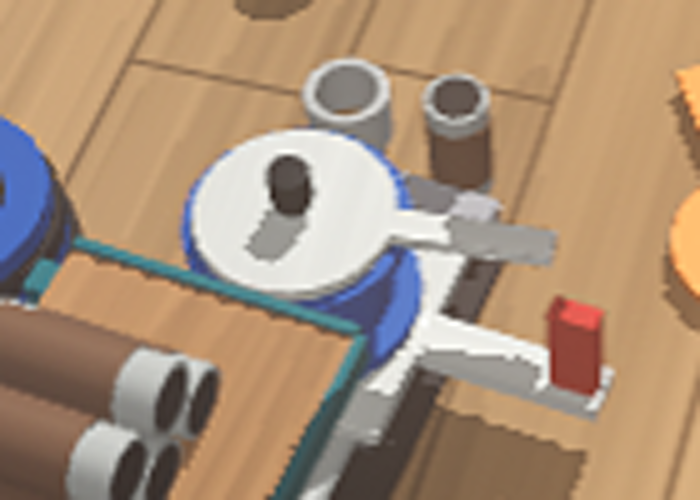

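View pics/c14.png

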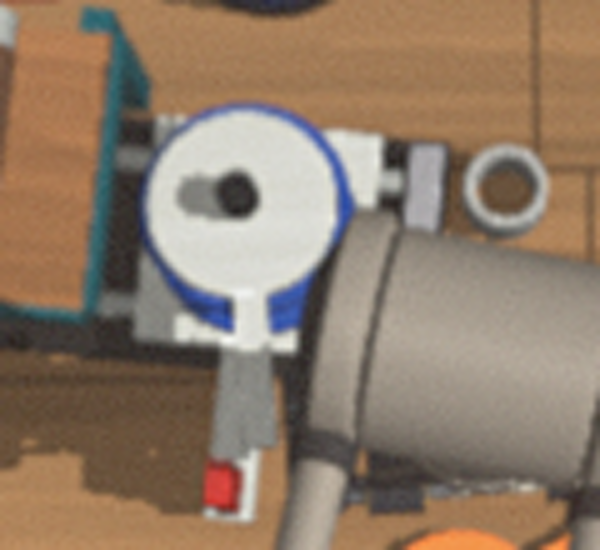

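View pics/top13.png

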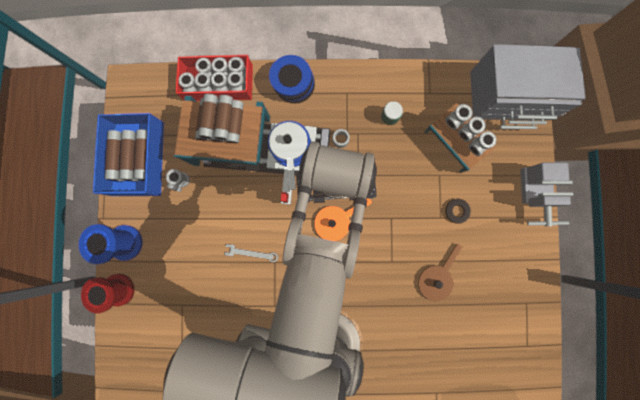

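Run:
```python
from cov import *
T=np.array([644.5,115.8,149.5]);Rc=R.from_euler("xyz",[180,0,-175.5],degrees=True)
im=cv2.imread("pics/c13.png"); cv2.imwrite("pics/ov4.png",draw(im,"side",model(T,Rc,(0,0),26.5,0,0),5,200,175))
def red(f):
    im=np.load(f).astype(int); m=(im[...,0]>100)&(im[...,1]<75)&(im[...,2]<75); m[:200]=0;m[265:]=0;m[:,:300]=0;m[:,335:]=0
    ys,xs=np.where(m); return xs.mean(),ys.mean(),len(xs)
print(red("pics/side3.npy"),red("pics/side13.npy"))
```

```text
(np.float64(314.49112426035504), np.float64(243.76923076923077), 169) (np.float64(314.3382352941176), np.float64(245.26470588235293), 136)
```

View pics/ov4.png

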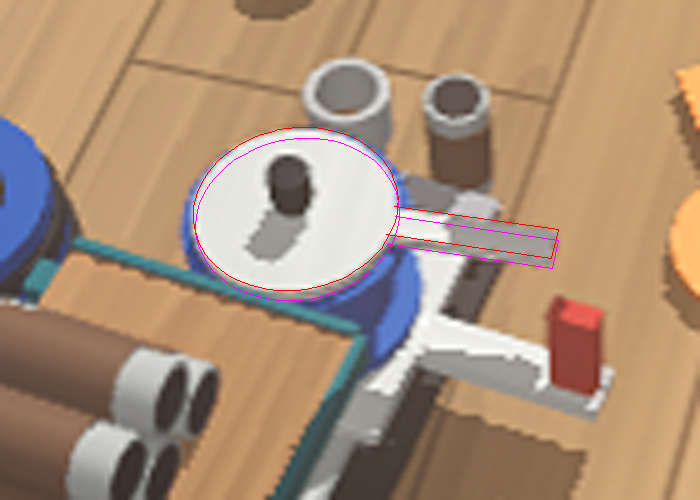

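Run:
```python
from plant import *
print(close_job())
```

```text
the job is handed in; nothing more can be done
None
```

The job is handed in at about 24.5 s. The carriage is home and the cover is seated on the blue flange.

- **Carriage:** I pushed it by the red post. It broke free, and I eased it on at about 12 mm/s until the stop was felt.
- **Cover:** I drew it out of the rack by the tail, about 150 mm, and let it go on the open bench. I then took it by the knob and lowered it in sub-millimetre steps. The weight came off at TCP z 149.5 mm, exactly the calculated seating height. Then I let go and moved away.

**Last checks:**
- The outline of a level, seated cover matches the side picture to about 1 mm, and it sits concentric in the top view.
- The red post is at the same pixels as when the carriage reached the stop. The bystanders and look-alikes in view look unmoved by eye. The nipple was hidden in the last top picture, but the side view shows it in place.

**One thing was worse than intended.** I sent three stop-approach moves together, so the static push by the fingers on the post rose to about 56 N before I backed off. The carriage did not move under it. The stated 40 N limit is for the arm and gripper body and the 120 N limit is for the wrist, so I believe neither was passed.

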